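# Interlock channel offcuts into a pack

### The job

Make up the three channel offcuts into an interlocked pack on the packing board, ready for clamping: the two wide ones side by side, open side up, the loose one on the near side, closed up tight to each other and to the board's fence; the narrow one, web up as it lies, over their joint so that it straddles the two touching legs and sits fully down in both hollows, all ends level. Lay the flat steel bar on the board flush along the near side of the pack, about centred, as its clamping bar. Set the pieces down rather than dropping them, and do not shove the tools lying about.

Things in the scene. Friction and masses are not known exactly. Their poses are not given: they have to be found in the camera images.
- board: Packing board, plywood, 240 mm (own x) by 190 mm (own y), 12 mm thick, screwed to the bench; a wooden fence 22 mm thick, 170 mm long, standing 28 mm above the board's top, runs along its far edge (+x end). Origin: centre of its underside, 12 mm below its top; own x points from the near edge to the fence, z up.
- fence (a point): Middle of the fence's near face, at the board's top surface (98 mm along +x from the board's origin, 12 mm up); axes as the board's: x into the fence, y along it.
- wide_channel_a: Aluminium channel offcut (U-section), 60 mm wide (own x), 130 mm long (own y), 40 mm high, open side up; legs 8 mm thick along its long sides, web (floor) 6 mm, hollow 44 mm wide. Origin: centre of its underside; z up. Same turned half round. About 0.32 kg. Loose on the board, a few mm from the fence, nearly parallel to it; slides when pushed.
- wide_channel_b: Aluminium channel offcut (U-section), 60 mm wide (own x), 130 mm long (own y), 40 mm high, open side up; legs 8 mm thick along its long sides, web (floor) 6 mm, hollow 44 mm wide. Origin: centre of its underside; z up. Same turned half round. About 0.32 kg. It lies loose on the bench.
- narrow_channel: Aluminium channel offcut lying web up, legs down: 40 mm wide (own x), 130 mm long (own y), 44 mm high; legs 8 mm thick, web 6 mm, hollow 24 mm wide (4 mm play each side over the two touching legs, 16 mm together). Origin: centre of its footprint at its legs' ends; z up. Seated, its legs stand on the wide channels' webs. Same turned half round. About 0.3 kg; loose on the bench.
- flat_bar: Straight bright steel flat bar, 25 mm wide (own x), 160 mm long (own y), 16 mm thick, lying flat. Origin: centre of its underside; z up. About 0.5 kg. It lies loose on the bench.
- charger_reader: White hand-held battery tester, 133 x 68 x 33 mm, lying flat; a bystander. Origin: centre of its underside.
- side_cutters: Side cutters with black handles, 47 x 104 x 12 mm, lying flat; a bystander. Origin: centre of the underside.
- caliper: Steel vernier caliper, 67 x 177 x 9 mm, lying flat; a bystander. Origin: centre of the underside.
Not all that is in view belongs to the job. What is shaped like the narrow_channel but red is not meant.

How it is judged:
At the end, for the whole second after the job is handed in: Wide channels open side up on the board, side by side (gap under 3 mm), within 4 mm of the fence; narrow one web up astride the joint, down on their webs; ends level within 6 mm; bar flat along the near side (gap under 3 mm, centred within 25 mm); all parallel within 3 degrees, at rest (angle between each of wide_channel_a, wide_channel_b, narrow_channel, flat_bar's own z axis and vertical below 0.05 rad and linear speed of each of wide_channel_a, wide_channel_b, narrow_channel, flat_bar below 0.01 m/s and z of wide_channel_a in the frame of fence between -0.002 and 0.002 m and z of wide_channel_b in the frame of fence between -0.002 and 0.002 m and x of wide_channel_a in the frame of fence above -0.034 m and y of wide_channel_a in the frame of fence between -0.055 and 0.055 m and angle between the y axis of wide_channel_a and the y axis of fence, either way round below 0.0524 rad and angle between the y axis of each of wide_channel_b, narrow_channel and the y axis of wide_channel_a, either way round below 0.0524 rad and horizontal distance between wide_channel_a and wide_channel_b below 0.0635 m and x of wide_channel_b in the frame of fence below -0.085 m and y of wide_channel_b in the frame of wide_channel_a between -0.006 and 0.006 m and z of narrow_channel in the frame of wide_channel_a between 0.004 and 0.008 m and horizontal distance between narrow_channel and wide_channel_a between 0.023 and 0.037 m and horizontal distance between narrow_channel and wide_channel_b between 0.023 and 0.037 m and y of narrow_channel in the frame of wide_channel_a between -0.006 and 0.006 m and z of flat_bar in the frame of fence between -0.002 and 0.002 m and angle between the y axis of flat_bar and the y axis of wide_channel_b, either way round below 0.0524 rad and x of flat_bar in the frame of fence below -0.129 m and (x of flat_bar in the frame of wide_channel_b between 0.0395 and 0.0455 m or x of flat_bar in the frame of wide_channel_b between -0.0455 and -0.0395 m) and y of flat_bar in the frame of wide_channel_b between -0.025 and 0.025 m); the robot touches nothing.
It fails at once if the wide channel b is dropped (falls freely, out of the fingers, from more than about 15 mm) (linear speed of wide_channel_b above 0.55 m/s and contact force between the fingers and wide_channel_b below 0.2 N).
It fails at once if the narrow channel is dropped (falls freely, out of the fingers, from more than about 15 mm) (linear speed of narrow_channel above 0.55 m/s and contact force between the fingers and narrow_channel below 0.2 N).
It fails at once if the flat bar is dropped (falls freely, out of the fingers, from more than about 15 mm) (linear speed of flat_bar above 0.55 m/s and contact force between the fingers and flat_bar below 0.2 N).
It fails at once if the battery tester, side cutters or caliper is shoved more than 20 mm (distance of any of charger_reader, side_cutters, caliper from where it was at the start of the episode above 0.02 m).
It also fails if it takes over 72 s, if anything falls off the work surface, if the arm or the gripper's body presses on something with over 40 N, if the wrist force passes 120 N, or if a joint passes its speed limit or range.

### The arm

A 7-joint arm with a two-finger parallel gripper is mounted at the origin on a cart in front of the work surface, level with it; the furniture and walls round the work are solid. World frame = base frame: x ahead of the robot, y to its left, z up, the work surface at z = 0. Lengths are in m, angles in rad, forces in N, time in s.
With the tool pointing down it reaches from about 0.425 to 0.975 m from the base axis. Payload 16.7 kg.
Tool frame: the origin (TCP) lies midway between the tips of the shut fingers; the grasp point (between the pads) lies hold_point_z behind it (hold_point_z is the distance from the TCP to the grasp point, in m); z points along the fingers, y is the direction in which the jaws open and shut (so a half turn about z gives the same grasp; the last joint's range is limited). The gripper opens to 85 mm and grips with 20 to 120 N. Pads are 22 mm wide; open, the fingers measure 114 mm over their backs; the gripper's body (76 mm by 85 mm) begins 54 mm behind the grasp point. The pads swing forward as they close: fully open they stand 13 mm farther back than shut.
Start: joints at [-1.484, 0.426, 0.074, 1.606, -0.034, 1.111, -0.067], TCP at [0.158, 0.656, 0.206] pointing down, gripper open.
Joint ranges: [-2.85, 2.85], [-0.5, 2.14], [-1.23, 1.37], [0.21, 2.46], [-1.02, 4.16], [0.16, 2.05], [-2.73, 2.73]. Speed limits (rad/s): [1.89, 1.89, 2.39, 2.39, 3.01, 3.01, 3.01].

### API

Orientations are given as a unit quaternion [x, y, z, w].
In Python, from station import get_obs, snapshot, camera_model, sign_off, find_in, outline_of, hold_point_z gives the robot as it stands.
- The arm moves only by the tool play_rows, never from a script. Its argument "rows" is a list of rows, each an object of numbers: "dx", "dy", "dz": the shift along the tool's x, y, z in mm; "ax", "ay", "az": the turn, a rotation vector about the tool's x, y, z in rad; "fingers": the gripper command: -1 is shut, 1 is fully open, values between are in proportion. A call has 1 to 8 rows; each row shifts and turns the pose as measured when the row begins, along the tool's axes as they then stand; what a row does not reach is not made up. A row lasts 1/10 s, in which the tool goes at most 50 mm and 8.59 degrees, less where a joint would pass 70% of its speed; a pose out of reach is approached as far as the arm can. A call with a gripper value outside its range is refused whole. The fingers move at their own pace and stop on an object; "grip_force" is the grip in N (left out, the last holds). Time passes only in rows, so rows that do not move let the fingers close. It gives the time, the measured TCP pose, the force and the opening at its end, in the units of the state.
- get_obs(): the state, without advancing time (a new reading comes with each control period).
- snapshot(name): name is "scene" or "top" or "wrist"; returns the picture (400x640x3 uint8, blue, green, red); there is no depth.
- camera_model(name): a dict with "mtx" (3x3 intrinsics, pixels), "dist_coeffs" ([k1, k2, p1, p2, k3] as OpenCV has them; the pictures are not rectified), "R" (3x3) and "t" (3): a world point X has camera coordinates R X + t; the wrist camera has in their place "hand_eye" (4x4, takes a point from camera to tool coordinates, whose origin is the TCP and whose axes are the flange's). Camera axes: x right, y down, z forward; pixel columns grow to the right and rows downward; lengths in m; the calibration is good to about 2 mm. A picture is of the moment at which its call begins: read the wrist's pose just before it. camera_model takes no time and is no camera call.
- sign_off(): hands the job in, once; it reports no verdict.
Trained networks look in the newest picture that a camera, given by its name, has taken for a name from the list of things; names that differ only in an ending like _2 or _b are one class to them, and where a whole thing is asked for, a point or a joint stands for the part that bears it (a point fixed in the world has none). Each returns a list of dicts, best first, with "confidence" (0 to 1); they miss things now and then, are a little off and sometimes report something else, mostly with a low value. They report only what shows in the picture. A call takes as long as a camera call. They do not tell look-alikes from the thing itself.
- find_in(camera, query): "xyz" ([x, y, z] in m, in the coordinates of the camera as it stood for that picture, good to about 4 mm: the middle of the surface that is visible of it).
- outline_of(camera, query): "mask" (400x640 bool, what is visible of it).
The state is a dict: "t": time; "qpos": joint angles; "joint_velocities": joint speeds; "effort": joint torques, N m; "position": TCP position; "tool_rot": TCP orientation; "wrist_force": force on the tool from outside, world axes, zero at the start; "torque": the same for the moment, N m; "opening": finger opening in m.
Only numpy, scipy, OpenCV 4.12 (cv2) and the standard library are available. Lean on these libraries where they do the work, as an engineer would, in place of code of your own. Each camera call takes 0.05 s, during which the arm holds its last target.

## Working session

There is one attempt and no reset: what is moved stays moved. The work goes in short steps, Python scripts to look and compute and a tool call to move; the robot and the scene stay as the last step left them, time stands still between calls to the robot, and variables do not carry over. Pictures are saved under pics/ and viewed, and the job is handed in when it is done.

Besides the shell and the picture viewer there is one more tool, called after "Call:" by a JSON object that holds its "method" and its "body", one argument or row to a line. play_rows: Moves the arm, as the interface text tells. Its arguments: {"type":"object","properties":{"rows":{"type":"array"},"grip_force":{"type":"number"}},"required":["rows"]}

```bash
mkdir -p pics; ls; cat > h.py <<'E'
import numpy as np, cv2
from station import *
from scipy.spatial.transform import Rotation as Rn
E
python3 - <<'E'
from h import *
print(get_obs()); print(hold_point_z)
for n in ["scene","top"]:
    im=snapshot(n); cv2.imwrite(f"pics/{n}0.png",im); print(camera_model(n))
print(camera_model("wrist"))
E
```

```text
pics
{'t': 0.0, 'qpos': array([-1.48449721,  0.42671895,  0.07384206,  1.60662579, -0.03408842,
        1.11078214, -0.06708877]), 'joint_velocities': array([-0.00044574, -0.00099553,  0.00061392,  0.00014121,  0.00101502,
        0.00020568, -0.00096463]), 'effort': array([ 7.46826045e-04, -9.49852610e+01,  3.76069039e+00, -4.63504994e+01,
        1.91644358e-02,  1.02880239e-02,  4.26927920e-05]), 'position': array([0.15761911, 0.65588232, 0.20491077]), 'tool_rot': array([ 1.17630470e-01,  9.93057232e-01, -6.37115377e-04, -2.49500494e-05]), 'wrist_force': array([-0.3947094 , -0.26242543, -0.41295517]), 'torque': array([0.01690338, 0.02018946, 0.03586212]), 'opening': 0.08562647649293413}
0.0187
{'mtx': array([[439.19600077,   0.        , 321.74283167],
       [  0.        , 439.19600077, 200.51232458],
       [  0.        ,   0.        ,   1.        ]]), 'dist_coeffs': array([-0.03997203,  0.        ,  0.        ,  0.        ,  0.        ]), 'R': array([[ 0.8019882 , -0.59723976, -0.01093596],
       [-0.32780039, -0.42472602, -0.84389259],
       [ 0.49936142,  0.68037671, -0.5364
[... 415 characters left out ...]
  [ 0.21050694, -0.01644053, -0.97745411]]), 't': array([0.2256187 , 0.46692469, 1.37022435])}
{'mtx': array([[352.75067365,   0.        , 321.75168424],
       [  0.        , 352.75067365, 197.18157399],
       [  0.        ,   0.        ,   1.        ]]), 'dist_coeffs': array([-0.08108356,  0.        ,  0.        ,  0.        ,  0.        ]), 'hand_eye': array([[-4.52816199e-04, -9.63770527e-01, -2.66732387e-01,
         6.76550782e-02],
       [ 9.99999897e-01, -4.39181319e-04, -1.10770734e-04,
        -9.46635235e-04],
       [-1.03863130e-05, -2.66732410e-01,  9.63770627e-01,
        -1.68978129e-01],
       [ 0.00000000e+00,  0.00000000e+00,  0.00000000e+00,
         1.00000000e+00]])}
```

View pics/top0.png

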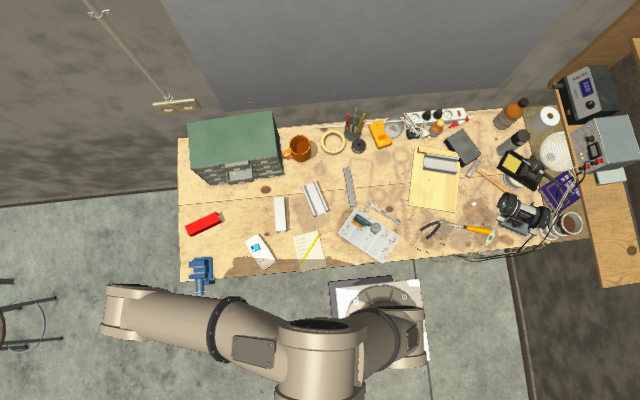

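View pics/scene0.png

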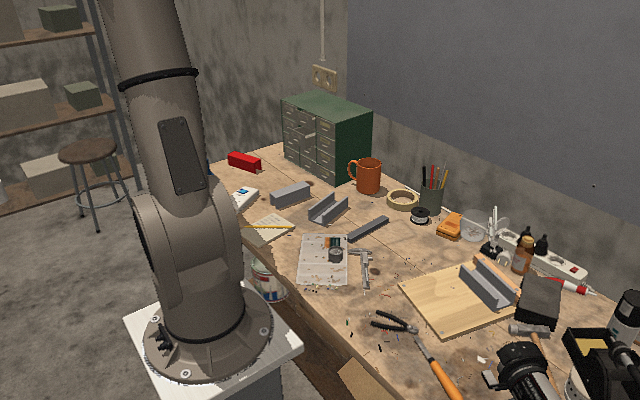

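```bash
cat >> h.py <<'E'
def Rt(yaw): # tool y at angle yaw (deg), z down
    y=np.array([np.cos(np.radians(yaw)),np.sin(np.radians(yaw)),0]); z=np.array([0,0,-1.]); x=np.cross(y,z)
    return np.c_[x,y,z]
def plan(tgt,yaw,n=None,step=45,astep=8.3):
    o=get_obs(); p=np.array(o['position']); R=Rn.from_quat(o['tool_rot'])
    rv=(R.inv()*Rn.from_matrix(Rt(yaw))).as_rotvec()
    d=np.array(tgt)-p
    n=n or max(1,int(np.ceil(max(np.linalg.norm(d)*1000/step, np.degrees(np.linalg.norm(rv))/astep))))
    print("from",p.round(4),"yaw",np.degrees(np.arctan2(*R.as_matrix()[[1,0],1])).round(2),"n",n,"t",o['t'])
    out=[]
    for i in range(n):
        Ri=R*Rn.from_rotvec(rv*i/n)
        s=Ri.inv().apply(d/n)*1000; a=rv/n
        out.append('{"dx":%.1f,"dy":%.1f,"dz":%.1f,"ax":%.3f,"ay":%.3f,"az":%.3f}'%(*s,*a))
    for i in range(0,n,8): print("["+",".join(out[i:i+8])+"]")
def campose():
    o=get_obs(); T=np.eye(4); T[:3,:3]=Rn.from_quat(o['tool_rot']).as_matrix(); T[:3,3]=o['position']
    return T@camera_model("wrist")["hand_eye"]
def pix2plane(uv,T,m,z):
    """uv Nx2 -> world points on plane z"""
    uv=np.asarray(uv,float).reshape(-1,1,2)
    u=cv2.undistortPoints(uv,m["mtx"],m["dist_coeffs"]).reshape(-1,2)
    r=np.c_[u,np.ones(len(u))]@T[:3,:3].T
    return T[:3,3]+r*((z-T[2,3])/r[:,2])[:,None]
def world2pix(X,T,m):
    Ti=np.linalg.inv(T); 
    return cv2.projectPoints(np.asarray(X,float).reshape(-1,3),cv2.Rodrigues(Ti[:3,:3])[0],Ti[:3,3],m["mtx"],m["dist_coeffs"])[0].reshape(-1,2)
def look(name,qs=(),save=True):
    T=campose(); m=camera_model("wrist"); im=snapshot("wrist"); cv2.imwrite(f"pics/{name}.png",im)
    np.savez(f"pics/{name}.npz",T=T)
    for q in qs:
        for d in find_in("wrist",q):
            X=T[:3,:3]@np.array(d["xyz"])+T[:3,3]; print(q,round(d["confidence"],2),X.round(4))
    return im,T,m
E
python3 -c "
from h import *
plan([.46,.2,.30],-65)"
```

```text
from [0.1577 0.6563 0.2056] yaw 76.49 n 18 t 0.5
[{"dx":-22.3,"dy":-20.7,"dz":-5.2,"ax":-0.000,"ay":0.000,"az":0.137},{"dx":-24.9,"dy":-17.5,"dz":-5.2,"ax":-0.000,"ay":0.000,"az":0.137},{"dx":-27.0,"dy":-13.9,"dz":-5.2,"ax":-0.000,"ay":0.000,"az":0.137},{"dx":-28.7,"dy":-10.1,"dz":-5.2,"ax":-0.000,"ay":0.000,"az":0.137},{"dx":-29.8,"dy":-6.1,"dz":-5.2,"ax":-0.000,"ay":0.000,"az":0.137},{"dx":-30.3,"dy":-1.9,"dz":-5.2,"ax":-0.000,"ay":0.000,"az":0.137},{"dx":-30.3,"dy":2.2,"dz":-5.2,"ax":-0.000,"ay":0.000,"az":0.137},{"dx":-29.7,"dy":6.4,"dz":-5.2,"ax":-0.000,"ay":0.000,"az":0.137}]
[{"dx":-28.6,"dy":10.4,"dz":-5.2,"ax":-0.000,"ay":0.000,"az":0.137},{"dx":-26.9,"dy":14.2,"dz":-5.2,"ax":-0.000,"ay":0.000,"az":0.137},{"dx":-24.7,"dy":17.7,"dz":-5.2,"ax":-0.000,"ay":0.000,"az":0.137},{"dx":-22.1,"dy":20.9,"dz":-5.2,"ax":-0.000,"ay":0.000,"az":0.137},{"dx":-19.0,"dy":23.8,"dz":-5.2,"ax":-0.000,"ay":0.000,"az":0.137},{"dx":-15.6,"dy":26.1,"dz":-5.2,"ax":-0.000,"ay":0.000,"az":0.137},{"dx":-11.8,"dy":28.0,"dz":-5.2,"ax":-0.000,"ay":0.000,"az":0.137},{"dx":-7.9,"dy":29.4,"dz":-5.2,"ax":-0.000,"ay":0.000,"az":0.137}]
[{"dx":-3.8,"dy":30.2,"dz":-5.2,"ax":-0.000,"ay":0.000,"az":0.137},{"dx":0.4,"dy":30.4,"dz":-5.2,"ax":-0.000,"ay":0.000,"az":0.137}]
```

Call:
{"method": "play_rows", "body": {
  "rows": [
    {"dx": -22, "dy": -21, "dz": -15, "az": 0.137},
    {"dx": -25, "dy": -17, "dz": -15, "az": 0.137},
    {"dx": -27, "dy": -14, "dz": -15, "az": 0.137},
    {"dx": -29, "dy": -10, "dz": -15, "az": 0.137},
    {"dx": -30, "dy": -6, "dz": -15, "az": 0.137},
    {"dx": -30, "dy": -2, "dz": -10, "az": 0.137},
    {"dx": -30, "dy": 2, "dz": -5, "az": 0.137},
    {"dx": -30, "dy": 6, "dz": -5, "az": 0.137}
  ]
}}

```text
$.rows[0]: bad value
```

```bash
python3 -c "
from h import *
plan([.46,.2,.30],-65)"
```

```text
from [0.1577 0.6563 0.2056] yaw 76.49 n 18 t 0.5
[{"dx":-22.3,"dy":-20.7,"dz":-5.2,"ax":-0.000,"ay":0.000,"az":0.137},{"dx":-24.9,"dy":-17.5,"dz":-5.2,"ax":-0.000,"ay":0.000,"az":0.137},{"dx":-27.0,"dy":-13.9,"dz":-5.2,"ax":-0.000,"ay":0.000,"az":0.137},{"dx":-28.7,"dy":-10.1,"dz":-5.2,"ax":-0.000,"ay":0.000,"az":0.137},{"dx":-29.8,"dy":-6.1,"dz":-5.2,"ax":-0.000,"ay":0.000,"az":0.137},{"dx":-30.3,"dy":-1.9,"dz":-5.2,"ax":-0.000,"ay":0.000,"az":0.137},{"dx":-30.3,"dy":2.2,"dz":-5.2,"ax":-0.000,"ay":0.000,"az":0.137},{"dx":-29.7,"dy":6.4,"dz":-5.2,"ax":-0.000,"ay":0.000,"az":0.137}]
[{"dx":-28.6,"dy":10.4,"dz":-5.2,"ax":-0.000,"ay":0.000,"az":0.137},{"dx":-26.9,"dy":14.2,"dz":-5.2,"ax":-0.000,"ay":0.000,"az":0.137},{"dx":-24.7,"dy":17.7,"dz":-5.2,"ax":-0.000,"ay":0.000,"az":0.137},{"dx":-22.1,"dy":20.9,"dz":-5.2,"ax":-0.000,"ay":0.000,"az":0.137},{"dx":-19.0,"dy":23.8,"dz":-5.2,"ax":-0.000,"ay":0.000,"az":0.137},{"dx":-15.6,"dy":26.1,"dz":-5.2,"ax":-0.000,"ay":0.000,"az":0.137},{"dx":-11.8,"dy":28.0,"dz":-5.2,"ax":-0.000,"ay":0.000,"az":0.137},{"dx":-7.9,"dy":29.4,"dz":-5.2,"ax":-0.000,"ay":0.000,"az":0.137}]
[{"dx":-3.8,"dy":30.2,"dz":-5.2,"ax":-0.000,"ay":0.000,"az":0.137},{"dx":0.4,"dy":30.4,"dz":-5.2,"ax":-0.000,"ay":0.000,"az":0.137}]
```

Call:
{"method": "play_rows", "body": {
  "rows": [
    {"dx": -22, "dy": -21, "dz": -15, "ax": 0, "ay": 0, "az": 0.137, "fingers": 1},
    {"dx": -25, "dy": -17, "dz": -15, "ax": 0, "ay": 0, "az": 0.137, "fingers": 1},
    {"dx": -27, "dy": -14, "dz": -15, "ax": 0, "ay": 0, "az": 0.137, "fingers": 1},
    {"dx": -29, "dy": -10, "dz": -15, "ax": 0, "ay": 0, "az": 0.137, "fingers": 1},
    {"dx": -30, "dy": -6, "dz": -15, "ax": 0, "ay": 0, "az": 0.137, "fingers": 1},
    {"dx": -30, "dy": -2, "dz": -10, "ax": 0, "ay": 0, "az": 0.137, "fingers": 1},
    {"dx": -30, "dy": 2, "dz": -5, "ax": 0, "ay": 0, "az": 0.137, "fingers": 1},
    {"dx": -30, "dy": 6, "dz": -5, "ax": 0, "ay": 0, "az": 0.137, "fingers": 1}
  ]
}}

```text
t: 1.3
position: [0.2901, 0.4468, 0.3026]
tool_rot: [0.631, 0.776, -0.001, -0.001]
wrist_force: [0.6, -0.0, 1.2]
opening: 0.0857
```

```bash
sed -i 's/"az":%.3f}/"az":%.3f,"fingers":1}/; s/"ax":%.3f,"ay":%.3f/"ax":%.2f,"ay":%.2f/' h.py; python3 -c "
from h import *
plan([.46,.2,.30],-65)"
```

```text
from [0.2901 0.4468 0.3026] yaw 11.72 n 10 t 1.3
[{"dx":-27.6,"dy":11.6,"dz":0.2,"ax":-0.00,"ay":0.00,"az":0.134,"fingers":1},{"dx":-25.8,"dy":15.2,"dz":0.2,"ax":-0.00,"ay":0.00,"az":0.134,"fingers":1},{"dx":-23.6,"dy":18.5,"dz":0.2,"ax":-0.00,"ay":0.00,"az":0.134,"fingers":1},{"dx":-20.9,"dy":21.5,"dz":0.2,"ax":-0.00,"ay":0.00,"az":0.134,"fingers":1},{"dx":-17.8,"dy":24.1,"dz":0.2,"ax":-0.00,"ay":0.00,"az":0.134,"fingers":1},{"dx":-14.4,"dy":26.2,"dz":0.2,"ax":-0.00,"ay":0.00,"az":0.134,"fingers":1},{"dx":-10.8,"dy":27.9,"dz":0.2,"ax":-0.00,"ay":0.00,"az":0.134,"fingers":1},{"dx":-7.0,"dy":29.1,"dz":0.2,"ax":-0.00,"ay":0.00,"az":0.134,"fingers":1}]
[{"dx":-3.0,"dy":29.8,"dz":0.2,"ax":-0.00,"ay":0.00,"az":0.134,"fingers":1},{"dx":1.0,"dy":29.9,"dz":0.2,"ax":-0.00,"ay":0.00,"az":0.134,"fingers":1}]
```

Tracking is good.

Call:
{"method": "play_rows", "body": {
  "rows": [
    {"dx": -28, "dy": 12, "dz": 0, "ax": 0, "ay": 0, "az": 0.137, "fingers": 1},
    {"dx": -26, "dy": 15, "dz": 0, "ax": 0, "ay": 0, "az": 0.137, "fingers": 1},
    {"dx": -24, "dy": 19, "dz": 0, "ax": 0, "ay": 0, "az": 0.137, "fingers": 1},
    {"dx": -21, "dy": 22, "dz": 0, "ax": 0, "ay": 0, "az": 0.137, "fingers": 1},
    {"dx": -18, "dy": 24, "dz": 0, "ax": 0, "ay": 0, "az": 0.137, "fingers": 1},
    {"dx": -14, "dy": 26, "dz": 0, "ax": 0, "ay": 0, "az": 0.137, "fingers": 1},
    {"dx": -11, "dy": 28, "dz": 0, "ax": 0, "ay": 0, "az": 0.137, "fingers": 1},
    {"dx": -7, "dy": 29, "dz": 0, "ax": 0, "ay": 0, "az": 0.137, "fingers": 1}
  ]
}}

```text
t: 2.1
position: [0.4253, 0.2352, 0.3044]
tool_rot: [0.95, 0.311, 0.0, -0.003]
wrist_force: [0.4, 0.5, -0.1]
opening: 0.0853
```

Call:
{"method": "play_rows", "body": {
  "rows": [
    {"dx": -3, "dy": 30, "dz": 0, "ax": 0, "ay": 0, "az": 0.137, "fingers": 1},
    {"dx": 1, "dy": 30, "dz": 0, "ax": 0, "ay": 0, "az": 0.137, "fingers": 1},
    {"dx": 0, "dy": 0, "dz": 0, "ax": 0, "ay": 0, "az": 0, "fingers": 1}
  ]
}}

```text
t: 2.4
position: [0.4582, 0.1773, 0.3049]
tool_rot: [0.986, 0.168, 0.001, -0.004]
wrist_force: [0.1, 0.6, 0.3]
opening: 0.0854
```

```bash
python3 -c "
from h import *
print(get_obs()['position'])
look('w1',['wide_channel_b','narrow_channel','flat_bar'])"
```

```text
[0.45819204 0.17729604 0.30486155]
wide_channel_b 0.79 [ 0.5736 -0.2393  0.02  ]
wide_channel_b 0.74 [0.4963 0.2059 0.0069]
wide_channel_b 0.46 [ 0.4883 -0.2321  0.0132]
narrow_channel 0.78 [0.4453 0.3413 0.0463]
narrow_channel 0.74 [ 0.5755 -0.2409  0.0195]
narrow_channel 0.61 [0.4524 0.5857 0.047 ]
flat_bar 0.62 [0.5338 0.0653 0.0185]
```

View pics/w1.png

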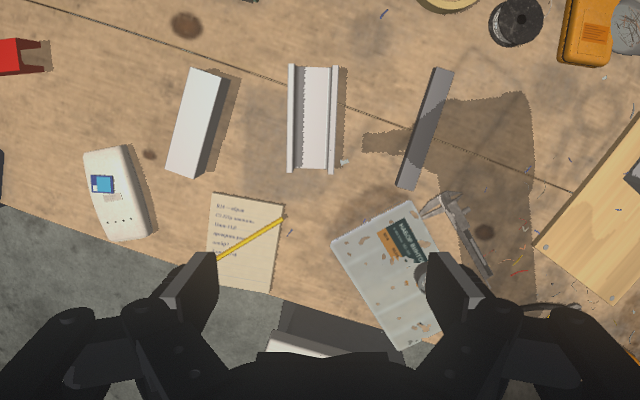

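```bash
cat >> h.py <<'E'
from scipy.optimize import minimize
def bx(x0,x1,y0,y1,z0,z1): return np.array([[x,y,z] for x in(x0,x1) for y in(y0,y1) for z in(z0,z1)])
PARTS={"wide":[bx(-.03,-.022,-.065,.065,0,.04),bx(.022,.03,-.065,.065,0,.04),bx(-.03,.03,-.065,.065,0,.006)],
"narrow":[bx(-.02,.02,-.065,.065,0.038,.044),bx(-.02,-.012,-.065,.065,0,.044),bx(.012,.02,-.065,.065,0,.044)],
"bar":[bx(-.0125,.0125,-.08,.08,0,.016)],
"board":[bx(-.12,.12,-.095,.095,0,.012)],
"fence":[bx(.098,.12,-.085,.085,.012,.04)]}
def render(kind,p,z,T,m,S=4):
    im=np.zeros((400*S,640*S),np.uint8); c,s=np.cos(p[2]),np.sin(p[2])
    for b in PARTS[kind]:
        X=np.c_[c*b[:,0]-s*b[:,1]+p[0], s*b[:,0]+c*b[:,1]+p[1], b[:,2]+z]
        uv=world2pix(X,T,m)
        h=cv2.convexHull(((uv+.5)*S*16).astype(np.int32))
        cv2.fillConvexPoly(im,h,1,shift=4)
    return im
def fit(kind,mask,p0,z,T,m,S=4):
    M=cv2.resize(mask.astype(np.uint8),None,fx=S,fy=S,interpolation=cv2.INTER_NEAREST)
    def f(q):
        r=render(kind,q*np.array([.01,.01,.1]),z,T,m,S); return 1-(r&M).sum()/max(1,(r|M).sum())
    best=None
    q0=np.array(p0)/[.01,.01,.1]
    for k in range(3):
        sx=np.vstack([q0]+[q0+e for e in np.eye(3)*(.8,.4,.2)[k]])
        r=minimize(f,q0,method="Nelder-Mead",options=dict(initial_simplex=sx,xatol=1e-3,fatol=1e-5)); q0=r.x
    return q0*[.01,.01,.1],1-r.fun
def topT():
    m=camera_model("top"); T=np.eye(4); T[:3,:3]=m["R"].T; T[:3,3]=-m["R"].T@m["t"]; return T,m
def nearmask(cam,q,X,T,m):
    """outline whose centroid is nearest the projection of X"""
    u=world2pix(X,T,m)[0]; ds=outline_of(cam,q)
    k=[np.linalg.norm(np.argwhere(d["mask"])[:,::-1].mean(0)-u) for d in ds]
    if not k: return None
    i=int(np.argmin(k)); print("  maskdist",round(k[i],1),ds[i]["mask"].sum(),round(ds[i]["confidence"],2)); return ds[i]["mask"]
E
python3 - <<'E'
from h import *
im,T,m=look('w1b')
v=im.copy()
for kind,q,X,yaw in [("wide","wide_channel_b",[.496,.2,.02],-65),("narrow","narrow_channel",[.445,.341,.03],-85),("bar","flat_bar",[.533,.065,.01],-84)]:
    M=nearmask("wrist",q,X,T,m)
    if M is None: print("none",q); continue
    p,iou=fit(kind,M,[X[0],X[1],np.radians(yaw)],0,T,m)
    print(kind,p[:2].round(4),np.degrees(p[2]).round(2),"iou",round(iou,3))
    r=render(kind,p,0,T,m,1); c,_=cv2.findContours(r,0,2); cv2.drawContours(v,c,-1,(0,0,255),1)
cv2.imwrite("pics/f1.png",v)
E
```

```text
maskdist 5.2 5240 0.77
wide [0.4948 0.2053] -72.97 iou 0.978
  maskdist 0.3 4319 0.75
narrow [0.4431 0.3421] -90.78 iou 0.965
  maskdist 1.4 2684 0.78
bar [0.5286 0.0631] -86.31 iou 0.941
```

View pics/f1.png

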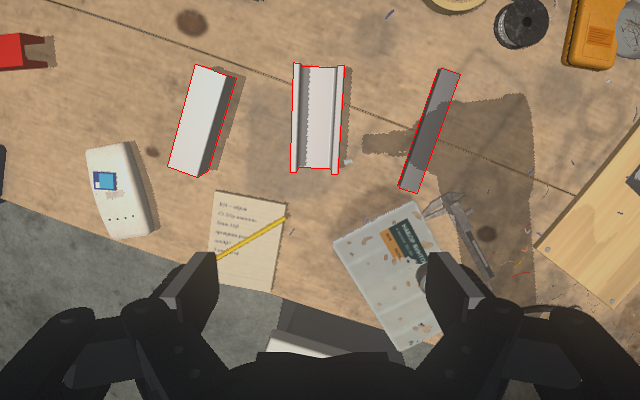

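```bash
python3 -c "
from h import *
plan([.4948,.2053,.10],-73)"
```

```text
from [0.4563 0.1816 0.3045] yaw -70.02 n 5 t 2.8
[{"dx":8.8,"dy":-1.5,"dz":40.9,"ax":-0.00,"ay":-0.00,"az":0.010,"fingers":1},{"dx":8.8,"dy":-1.7,"dz":40.9,"ax":-0.00,"ay":-0.00,"az":0.010,"fingers":1},{"dx":8.8,"dy":-1.8,"dz":40.9,"ax":-0.00,"ay":-0.00,"az":0.010,"fingers":1},{"dx":8.8,"dy":-2.0,"dz":40.9,"ax":-0.00,"ay":-0.00,"az":0.010,"fingers":1},{"dx":8.8,"dy":-2.1,"dz":40.9,"ax":-0.00,"ay":-0.00,"az":0.010,"fingers":1}]
```

Call:
{"method": "play_rows", "body": {
  "rows": [
    {"dx": 9, "dy": -2, "dz": 41, "ax": 0, "ay": 0, "az": 0.01, "fingers": 1},
    {"dx": 9, "dy": -2, "dz": 41, "ax": 0, "ay": 0, "az": 0.01, "fingers": 1},
    {"dx": 9, "dy": -2, "dz": 41, "ax": 0, "ay": 0, "az": 0.01, "fingers": 1},
    {"dx": 9, "dy": -2, "dz": 41, "ax": 0, "ay": 0, "az": 0.01, "fingers": 1},
    {"dx": 9, "dy": -2, "dz": 41, "ax": 0, "ay": 0, "az": 0.01, "fingers": 1},
    {"dx": 0, "dy": 0, "dz": 0, "ax": 0, "ay": 0, "az": 0, "fingers": 1}
  ]
}}

```text
t: 3.4
position: [0.4974, 0.213, 0.0942]
tool_rot: [0.988, 0.152, 0.002, -0.005]
wrist_force: [-0.7, -0.2, 0.9]
opening: 0.0855
```

```bash
python3 -c "
from h import *
plan([.4948,.2053,.012],-73,4)"
```

```text
from [0.4974 0.213  0.0942] yaw -72.48 n 4 t 3.4
[{"dx":-1.3,"dy":1.8,"dz":20.5,"ax":-0.00,"ay":-0.00,"az":0.002,"fingers":1},{"dx":-1.3,"dy":1.8,"dz":20.5,"ax":-0.00,"ay":-0.00,"az":0.002,"fingers":1},{"dx":-1.3,"dy":1.8,"dz":20.5,"ax":-0.00,"ay":-0.00,"az":0.002,"fingers":1},{"dx":-1.2,"dy":1.7,"dz":20.5,"ax":-0.00,"ay":-0.00,"az":0.002,"fingers":1}]
```

Call:
{"method": "play_rows", "body": {
  "rows": [
    {"dx": -2, "dy": 3, "dz": 20, "ax": 0, "ay": 0, "az": 0.008, "fingers": 1},
    {"dx": -2, "dy": 3, "dz": 20, "ax": 0, "ay": 0, "az": 0, "fingers": 1},
    {"dx": -1, "dy": 1, "dz": 20, "ax": 0, "ay": 0, "az": 0, "fingers": 1},
    {"dx": 0, "dy": 0, "dz": 18, "ax": 0, "ay": 0, "az": 0, "fingers": 1},
    {"dx": 0, "dy": 0, "dz": 0, "ax": 0, "ay": 0, "az": 0, "fingers": 1}
  ]
}}

```text
t: 3.9
position: [0.4965, 0.2083, 0.0208]
tool_rot: [0.989, 0.151, 0.004, -0.007]
wrist_force: [0.1, -0.0, 0.3]
opening: 0.0855
```

```bash
python3 -c "
from h import *
plan([.4948,.2053,.012],-73,1)
look('w2')"
```

```text
from [0.4965 0.2083 0.0208] yaw -72.65 n 1 t 3.9
[{"dx":-2.6,"dy":2.4,"dz":8.7,"ax":-0.01,"ay":-0.01,"az":0.006,"fingers":1}]
```

View pics/w2.png

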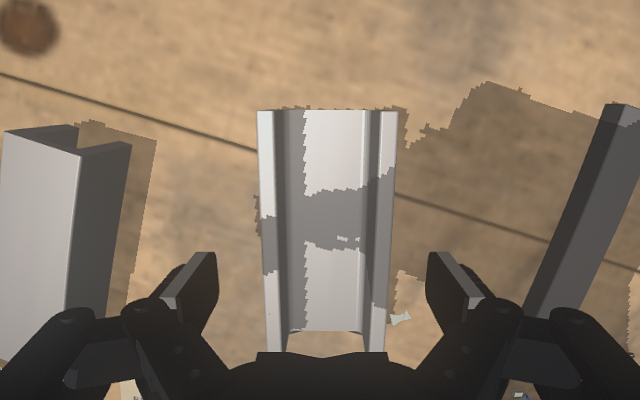

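Call:
{"method": "play_rows", "body": {
  "rows": [
    {"dx": -3, "dy": 2, "dz": 9, "ax": -0.01, "ay": -0.01, "az": 0.006, "fingers": 1},
    {"dx": -1, "dy": 1, "dz": 1, "ax": 0, "ay": 0, "az": 0, "fingers": 0.3},
    {"dx": 0, "dy": 0, "dz": 0, "ax": 0, "ay": 0, "az": 0, "fingers": -0.2},
    {"dx": 0, "dy": 0, "dz": 0, "ax": 0, "ay": 0, "az": 0, "fingers": -1},
    {"dx": 0, "dy": 0, "dz": 0, "ax": 0, "ay": 0, "az": 0, "fingers": -1},
    {"dx": 0, "dy": 0, "dz": 0, "ax": 0, "ay": 0, "az": 0, "fingers": -1}
  ],
  "grip_force": 60
}}

```text
t: 4.55
position: [0.4963, 0.2062, 0.0162]
tool_rot: [0.989, 0.148, 0.003, -0.003]
wrist_force: [0.5, 0.9, 0.6]
opening: 0.0127
```

```bash
python3 - <<'E'
from h import *
o=get_obs(); print(o['opening'],o['position'],o['wrist_force'],hold_point_z)
im,T,m=look('w3')
M=nearmask("wrist","wide_channel_b",[.4948,.2053,.02],T,m)
if M is not None:
    p,iou=fit("wide",M,[.4948,.2053,np.radians(-73)],0,T,m); print(p[:2],np.degrees(p[2]),iou)
plan([.4948,.2053,.20],-73,4)
E
```

```text
0.012657989876503116 [0.49625026 0.20619511 0.01621678] [0.52989489 0.94780051 0.62981617] 0.0187
  maskdist 48.9 23101 0.64
[0.4951879  0.20490748] -72.94478378317054 0.7071259529921448
from [0.4962 0.2062 0.0161] yaw -72.96 n 4 t 4.65
[{"dx":-0.1,"dy":-0.1,"dz":-46.0,"ax":-0.00,"ay":-0.00,"az":0.000,"fingers":1},{"dx":-0.2,"dy":-0.0,"dz":-46.0,"ax":-0.00,"ay":-0.00,"az":0.000,"fingers":1},{"dx":-0.3,"dy":0.0,"dz":-46.0,"ax":-0.00,"ay":-0.00,"az":0.000,"fingers":1},{"dx":-0.3,"dy":0.1,"dz":-46.0,"ax":-0.00,"ay":-0.00,"az":0.000,"fingers":1}]
```

View pics/w3.png

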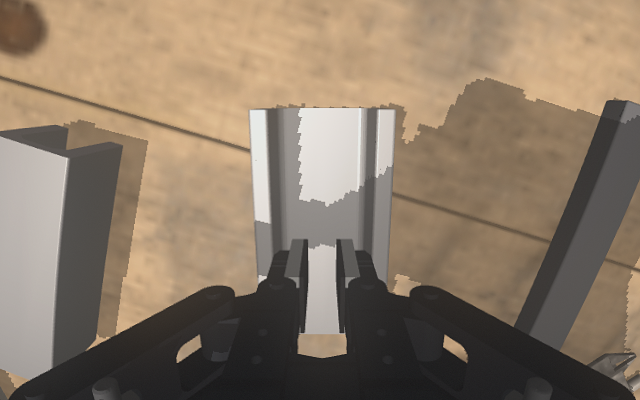

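Call:
{"method": "play_rows", "body": {
  "rows": [
    {"dx": 0, "dy": 0, "dz": 0, "ax": 0, "ay": 0, "az": 0, "fingers": -1},
    {"dx": 0, "dy": 0, "dz": 0, "ax": 0, "ay": 0, "az": 0, "fingers": -1}
  ]
}}

```text
t: 4.85
position: [0.4962, 0.2061, 0.0161]
tool_rot: [0.989, 0.148, 0.003, -0.003]
wrist_force: [-0.1, -0.1, 1.0]
opening: 0.0001
```

```bash
python3 - <<'E'
from h import *
o=get_obs(); print(o['opening'],o['position'],o['wrist_force'],hold_point_z)
im,T,m=look('w4')
im=snapshot("scene"); cv2.imwrite("pics/s1.png",cv2.resize(im[150:290,230:450],None,fx=3.5,fy=3.5))
E
```

```text
8.507701882472058e-05 [0.4962442 0.2061326 0.0161309] [-0.11372155 -0.13704652  0.97971364] 0.0187
```

View pics/w4.png

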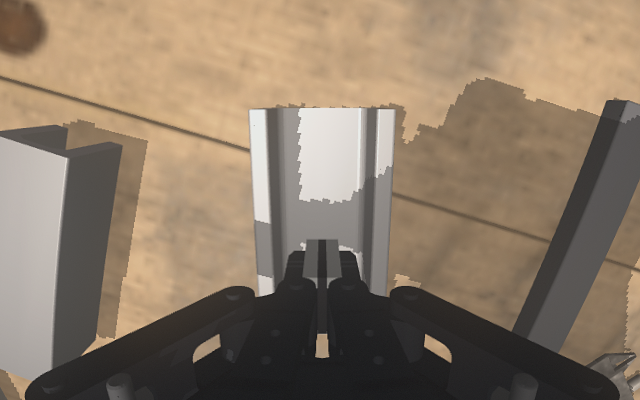

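View pics/s1.png

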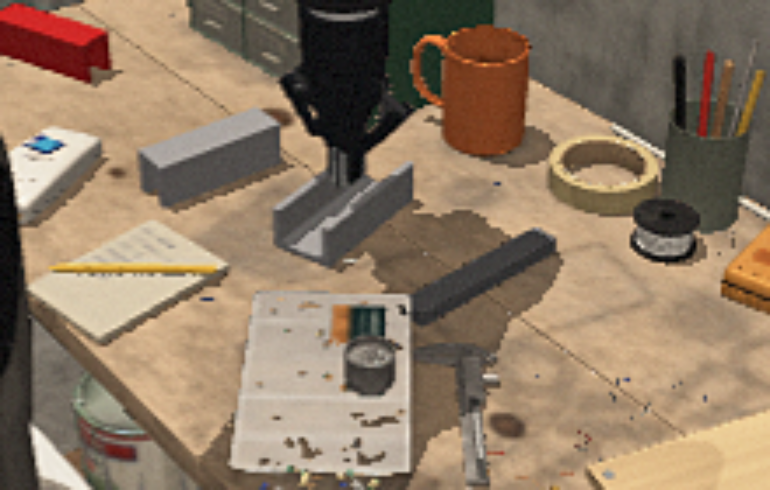

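```bash
python3 - <<'E'
from h import *
m=camera_model("scene"); T=np.eye(4); T[:3,:3]=m["R"].T; T[:3,3]=-m["R"].T@m["t"]
for z in (0,.016,.03,.04,.05,.06):
    u=world2pix([.4962,.2061,z],T,m)[0]; print(z,u,(u-[230,150])*3.5)
im=cv2.imread("pics/s1.png"); cv2.imwrite("pics/s1c.png",cv2.resize(im[60:280,230:450],None,fx=2.5,fy=2.5,interpolation=cv2.INTER_NEAREST))
E
```

```text
0 [328.46734625 213.05599982] [344.63571187 220.69599937]
0.016 [328.453421   208.78085172] [344.58697349 205.73298102]
0.03 [328.44104884 204.99548937] [344.54367092 192.48421281]
0.04 [328.43210243 202.26580185] [344.51235851 182.93030647]
0.05 [328.42306365 199.51430246] [344.48072278 173.30005862]
0.06 [328.41393122 196.74075494] [344.44875926 163.5926423 ]
```

View pics/s1c.png

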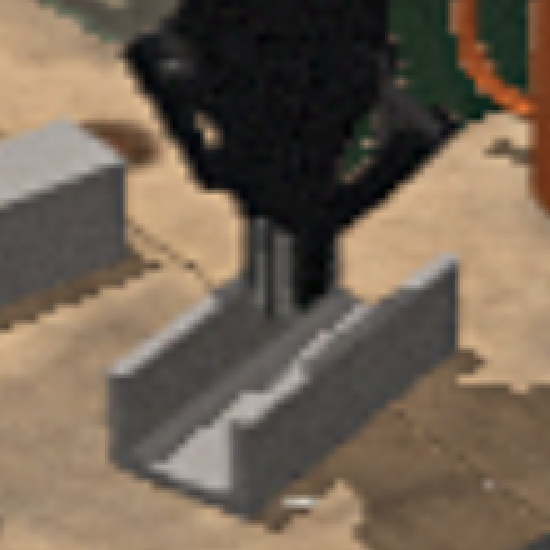

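Call:
{"method": "play_rows", "body": {
  "rows": [
    {"dx": 0, "dy": 0, "dz": 8, "ax": 0, "ay": 0, "az": 0, "fingers": -1},
    {"dx": 0, "dy": 0, "dz": 6, "ax": 0, "ay": 0, "az": 0, "fingers": -1},
    {"dx": 0, "dy": 0, "dz": 0, "ax": 0, "ay": 0, "az": 0, "fingers": -1}
  ]
}}

```text
t: 5.25
position: [0.4961, 0.2063, 0.0007]
tool_rot: [0.989, 0.148, 0.003, -0.003]
wrist_force: [-0.0, -0.5, -0.5]
opening: 0.0001
```

Call:
{"method": "play_rows", "body": {
  "rows": [
    {"dx": 0, "dy": 0, "dz": 4, "ax": 0, "ay": 0, "az": 0, "fingers": -1},
    {"dx": 0, "dy": 0, "dz": 4, "ax": 0, "ay": 0, "az": 0, "fingers": -1}
  ]
}}

```text
t: 5.45
position: [0.4963, 0.2062, -0.0078]
tool_rot: [0.989, 0.148, 0.003, -0.002]
wrist_force: [-0.5, 0.4, 0.2]
opening: -0.0001
```

Call:
{"method": "play_rows", "body": {
  "rows": [
    {"dx": 0, "dy": 0, "dz": 4, "ax": 0, "ay": 0, "az": 0, "fingers": -1},
    {"dx": 0, "dy": 0, "dz": 3, "ax": 0, "ay": 0, "az": 0, "fingers": -1}
  ]
}}

```text
t: 5.65
position: [0.4962, 0.2062, -0.0157]
tool_rot: [0.989, 0.148, 0.003, -0.002]
wrist_force: [1.3, -0.3, 0.1]
opening: 0.0002
```

Call:
{"method": "play_rows", "body": {
  "rows": [
    {"dx": 0, "dy": 0, "dz": 3, "ax": 0, "ay": 0, "az": 0, "fingers": -1}
  ]
}}

```text
t: 5.75
position: [0.4962, 0.2062, -0.019]
tool_rot: [0.989, 0.148, 0.003, -0.002]
wrist_force: [0.1, -0.2, 0.3]
opening: 0.0005
```

Call:
{"method": "play_rows", "body": {
  "rows": [
    {"dx": 0, "dy": 0, "dz": 3, "ax": 0, "ay": 0, "az": 0, "fingers": -1}
  ]
}}

```text
t: 5.85
position: [0.4964, 0.2063, -0.0202]
tool_rot: [0.989, 0.148, 0.002, -0.003]
wrist_force: [-35.8, -10.8, 135.7]
opening: -0.0004
```

Call:
{"method": "play_rows", "body": {
  "rows": [
    {"dx": 0, "dy": 0, "dz": 2, "ax": 0, "ay": 0, "az": 0, "fingers": -1}
  ]
}}

```text
t: 5.95
position: [0.4963, 0.2063, -0.02]
tool_rot: [0.989, 0.147, 0.002, -0.004]
wrist_force: [-22.7, -7.4, 76.4]
opening: 0.0001
```

Call:
{"method": "play_rows", "body": {
  "rows": [
    {"dx": 0, "dy": 0, "dz": -8, "ax": 0, "ay": 0, "az": 0, "fingers": -1},
    {"dx": 0, "dy": 0, "dz": -20, "ax": 0, "ay": 0, "az": 0, "fingers": -1},
    {"dx": 0, "dy": 0, "dz": -20, "ax": 0, "ay": 0, "az": 0, "fingers": -1},
    {"dx": 0, "dy": 0, "dz": -5, "ax": 0, "ay": 0, "az": 0, "fingers": 1},
    {"dx": 0, "dy": 0, "dz": 0, "ax": 0, "ay": 0, "az": 0, "fingers": 1},
    {"dx": 0, "dy": 0, "dz": 0, "ax": 0, "ay": 0, "az": 0, "fingers": 1},
    {"dx": 0, "dy": 0, "dz": 0, "ax": 0, "ay": 0, "az": 0, "fingers": 1},
    {"dx": 0, "dy": 0, "dz": 0, "ax": 0, "ay": 0, "az": 0, "fingers": 1}
  ]
}}

```text
t: 6.75
position: [0.4956, 0.2056, 0.0335]
tool_rot: [0.989, 0.147, 0.001, -0.005]
wrist_force: [0.4, 0.1, -0.5]
opening: 0.0722
```

```bash
sed -i 's/"ax":%.2f,"ay":%.2f/"ax":%.3f,"ay":%.3f/' h.py; python3 - <<'E'
from h import *
o=get_obs(); print(o['opening'],o['position'],o['wrist_force'])
im,T,m=look('w5')
M=nearmask("wrist","wide_channel_b",[.4948,.2053,.02],T,m)
if M is not None:
    p,iou=fit("wide",M,[.4948,.2053,np.radians(-73)],0,T,m); print(p[:2],np.degrees(p[2]),iou)
plan([.4952,.2051,-.02],-73,4)
E
```

```text
0.07215384534068109 [0.49559368 0.20559281 0.03351756] [ 0.4017732   0.13471281 -0.47892158]
  maskdist 14.2 27173 0.66
[0.49510058 0.20493859] -72.90841053355051 0.987456939851107
from [0.4956 0.2056 0.0336] yaw -73.08 n 4 t 6.85
[{"dx":-0.2,"dy":0.2,"dz":13.4,"ax":-0.002,"ay":-0.001,"az":-0.000,"fingers":1},{"dx":-0.2,"dy":0.2,"dz":13.4,"ax":-0.002,"ay":-0.001,"az":-0.000,"fingers":1},{"dx":-0.2,"dy":0.1,"dz":13.4,"ax":-0.002,"ay":-0.001,"az":-0.000,"fingers":1},{"dx":-0.1,"dy":0.1,"dz":13.4,"ax":-0.002,"ay":-0.001,"az":-0.000,"fingers":1}]
```

View pics/w5.png

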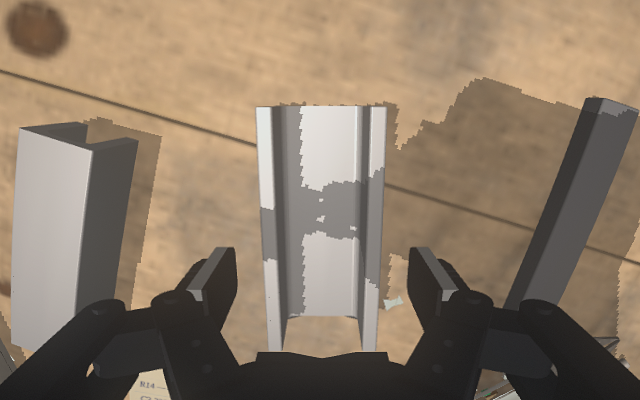

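Call:
{"method": "play_rows", "body": {
  "rows": [
    {"dx": 0, "dy": 0, "dz": 13, "ax": -0.003, "ay": -0.002, "az": 0, "fingers": 1},
    {"dx": 0, "dy": 0, "dz": 13, "ax": -0.003, "ay": -0.002, "az": 0, "fingers": 1},
    {"dx": 0, "dy": 0, "dz": 13, "ax": -0.003, "ay": -0.002, "az": 0, "fingers": 1},
    {"dx": 0, "dy": 0, "dz": 10, "ax": 0, "ay": 0, "az": 0, "fingers": 1},
    {"dx": 0, "dy": 0, "dz": 0, "ax": 0, "ay": 0, "az": 0, "fingers": 1}
  ]
}}

```text
t: 7.35
position: [0.4947, 0.2055, -0.021]
tool_rot: [0.989, 0.147, -0.002, 0.001]
wrist_force: [-0.2, -0.5, 1.0]
opening: 0.0856
```

Call:
{"method": "play_rows", "body": {
  "rows": [
    {"dx": 0, "dy": 0, "dz": 0, "ax": 0, "ay": 0, "az": 0, "fingers": 0},
    {"dx": 0, "dy": 0, "dz": 0, "ax": 0, "ay": 0, "az": 0, "fingers": -0.5},
    {"dx": 0, "dy": 0, "dz": 0, "ax": 0, "ay": 0, "az": 0, "fingers": -1},
    {"dx": 0, "dy": 0, "dz": 0, "ax": 0, "ay": 0, "az": 0, "fingers": -1}
  ],
  "grip_force": 60
}}

```text
t: 7.75
position: [0.4948, 0.2051, -0.0207]
tool_rot: [0.989, 0.147, -0.002, 0.001]
wrist_force: [0.5, 0.6, -2.6]
opening: 0.0593
```

```bash
python3 - <<'E'
from h import *
plan([.47,.02,.24],-40)
E
```

```text
from [ 0.4948  0.2051 -0.0207] yaw -73.1 n 8 t 7.75
[{"dx":-9.8,"dy":21.3,"dz":-32.5,"ax":-0.000,"ay":0.001,"az":-0.072,"fingers":1},{"dx":-11.3,"dy":20.5,"dz":-32.5,"ax":-0.000,"ay":0.001,"az":-0.072,"fingers":1},{"dx":-12.8,"dy":19.6,"dz":-32.5,"ax":-0.000,"ay":0.001,"az":-0.072,"fingers":1},{"dx":-14.1,"dy":18.7,"dz":-32.5,"ax":-0.000,"ay":0.001,"az":-0.072,"fingers":1},{"dx":-15.4,"dy":17.6,"dz":-32.5,"ax":-0.000,"ay":0.001,"az":-0.072,"fingers":1},{"dx":-16.6,"dy":16.4,"dz":-32.6,"ax":-0.000,"ay":0.001,"az":-0.072,"fingers":1},{"dx":-17.8,"dy":15.2,"dz":-32.6,"ax":-0.000,"ay":0.001,"az":-0.072,"fingers":1},{"dx":-18.8,"dy":13.9,"dz":-32.6,"ax":-0.000,"ay":0.001,"az":-0.072,"fingers":1}]
```

Call:
{"method": "play_rows", "body": {
  "rows": [
    {"dx": 0, "dy": 0, "dz": -25, "ax": 0, "ay": 0, "az": 0, "fingers": -1},
    {"dx": 0, "dy": 0, "dz": -45, "ax": 0, "ay": 0, "az": -0.09, "fingers": -1},
    {"dx": -12, "dy": 22, "dz": -40, "ax": 0, "ay": 0, "az": -0.09, "fingers": -1},
    {"dx": -13, "dy": 22, "dz": -40, "ax": 0, "ay": 0, "az": -0.09, "fingers": -1},
    {"dx": -15, "dy": 21, "dz": -40, "ax": 0, "ay": 0, "az": -0.09, "fingers": -1},
    {"dx": -18, "dy": 21, "dz": -35, "ax": 0, "ay": 0, "az": -0.09, "fingers": -1},
    {"dx": -20, "dy": 20, "dz": -25, "ax": 0, "ay": 0, "az": -0.09, "fingers": -1},
    {"dx": -20, "dy": 18, "dz": -10, "ax": 0, "ay": 0, "az": -0.05, "fingers": -1}
  ]
}}

```text
t: 8.55
position: [0.4874, 0.0435, 0.2499]
tool_rot: [0.898, 0.441, -0.003, 0.001]
wrist_force: [0.3, 0.0, -3.3]
opening: 0.0594
```

Call:
{"method": "play_rows", "body": {
  "rows": [
    {"dx": -10, "dy": 8, "dz": 0, "ax": 0, "ay": 0, "az": 0, "fingers": -1},
    {"dx": 0, "dy": 0, "dz": 0, "ax": 0, "ay": 0, "az": 0, "fingers": -1}
  ]
}}

```text
t: 8.75
position: [0.488, 0.0263, 0.2527]
tool_rot: [0.898, 0.439, -0.0, 0.001]
wrist_force: [-0.4, 0.2, -3.0]
opening: 0.0594
```

```bash
python3 - <<'E'
from h import *
print(get_obs()['position'],get_obs()['opening'])
look('w6',['board','wide_channel_a','flat_bar'])
E
```

```text
[0.48800334 0.02633044 0.25268183] 0.059395604062599895
board 0.7 [ 0.6046 -0.2259  0.0144]
wide_channel_a 0.91 [0.4986 0.0412 0.2785]
wide_channel_a 0.61 [ 0.6048 -0.2644  0.0242]
flat_bar 0.55 [0.5699 0.0673 0.0127]
```

View pics/w6.png

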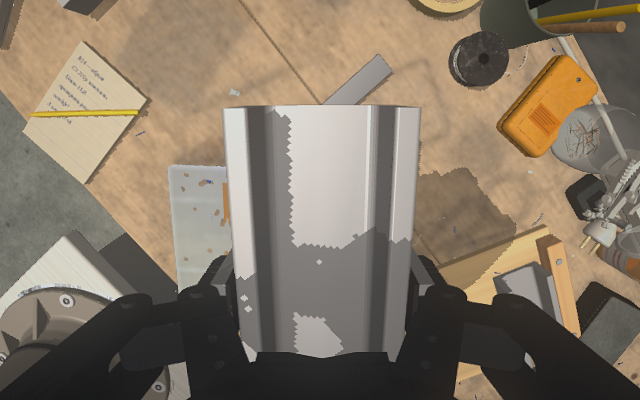

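```bash
python3 - <<'E'
from h import *
m=camera_model("top");T,_=topT()
print(pix2plane([[515,210],[540,235],[500,190],[420,232],[490,235]],T,m,.1).round(3))
plan([.39,-.25,.26],-70)
E
```

```text
[[ 0.358 -0.534  0.1  ]
 [ 0.256 -0.611  0.1  ]
 [ 0.439 -0.491  0.1  ]
 [ 0.315 -0.164  0.1  ]
 [ 0.277 -0.42   0.1  ]]
from [0.4878 0.0292 0.2516] yaw -37.65 n 7 t 8.95
[{"dx":-40.1,"dy":13.3,"dz":-1.1,"ax":0.000,"ay":0.000,"az":0.081,"fingers":1},{"dx":-38.9,"dy":16.5,"dz":-1.1,"ax":0.000,"ay":0.000,"az":0.081,"fingers":1},{"dx":-37.5,"dy":19.6,"dz":-1.1,"ax":0.000,"ay":0.000,"az":0.081,"fingers":1},{"dx":-35.8,"dy":22.5,"dz":-1.1,"ax":0.000,"ay":0.000,"az":0.081,"fingers":1},{"dx":-33.8,"dy":25.3,"dz":-1.1,"ax":0.000,"ay":0.000,"az":0.081,"fingers":1},{"dx":-31.7,"dy":28.0,"dz":-1.2,"ax":0.000,"ay":0.000,"az":0.081,"fingers":1},{"dx":-29.3,"dy":30.4,"dz":-1.2,"ax":0.000,"ay":0.000,"az":0.081,"fingers":1}]
```

Call:
{"method": "play_rows", "body": {
  "rows": [
    {"dx": -40, "dy": 13, "dz": -2, "ax": 0, "ay": 0, "az": 0.08, "fingers": -1},
    {"dx": -39, "dy": 16, "dz": -2, "ax": 0, "ay": 0, "az": 0.08, "fingers": -1},
    {"dx": -38, "dy": 20, "dz": -2, "ax": 0, "ay": 0, "az": 0.08, "fingers": -1},
    {"dx": -36, "dy": 22, "dz": -2, "ax": 0, "ay": 0, "az": 0.08, "fingers": -1},
    {"dx": -34, "dy": 25, "dz": -1, "ax": 0, "ay": 0, "az": 0.08, "fingers": -1},
    {"dx": -32, "dy": 28, "dz": -1, "ax": 0, "ay": 0, "az": 0.08, "fingers": -1},
    {"dx": -25, "dy": 26, "dz": 0, "ax": 0, "ay": 0, "az": 0.06, "fingers": -1},
    {"dx": 0, "dy": 0, "dz": 0, "ax": 0, "ay": 0, "az": 0, "fingers": -1}
  ]
}}

```text
t: 9.75
position: [0.3882, -0.2457, 0.2611]
tool_rot: [0.983, 0.182, -0.003, 0.002]
wrist_force: [1.2, 1.0, -1.4]
opening: 0.0589
```

```bash
python3 - <<'E'
from h import *
print(get_obs()['position'],get_obs()['opening'])
look('w7',['board','wide_channel_a'])
E
```

```text
[ 0.3882199  -0.24565949  0.26113431] 0.05892476333093461
board 0.73 [ 0.5063 -0.252   0.0114]
wide_channel_a 0.94 [ 0.4092 -0.2413  0.2859]
wide_channel_a 0.76 [ 0.5744 -0.3267  0.0245]
```

View pics/w7.png

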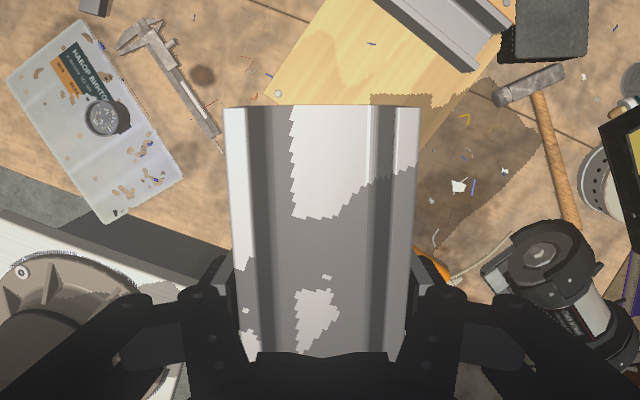

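Call:
{"method": "play_rows", "body": {
  "rows": [
    {"dx": -10, "dy": 10, "dz": -45, "ax": 0, "ay": 0, "az": 0, "fingers": -1},
    {"dx": -10, "dy": 10, "dz": -45, "ax": 0, "ay": 0, "az": 0, "fingers": -1},
    {"dx": -10, "dy": 10, "dz": -45, "ax": 0, "ay": 0, "az": 0, "fingers": -1},
    {"dx": 0, "dy": 0, "dz": 0, "ax": 0, "ay": 0, "az": 0, "fingers": -1}
  ]
}}

```text
t: 10.3
position: [0.3758, -0.2749, 0.4001]
tool_rot: [0.981, 0.192, -0.006, 0.002]
wrist_force: [0.2, -0.3, -4.0]
opening: 0.0593
```

```bash
python3 - <<'E'
from h import *
print(get_obs()['position'],get_obs()['opening'])
im,T,m=look('w8',['board','wide_channel_a'])
M=nearmask("wrist","wide_channel_a",[.585,-.3,.02],T,m)
p,iou=fit("wide",M,[.58,-.3,np.radians(-15)],.012,T,m)
print(p[:2].round(4),np.degrees(p[2]).round(2),"iou",round(iou,3))
v=im.copy()
r=render("wide",p,.012,T,m,1); c,_=cv2.findContours(r,0,2); cv2.drawContours(v,c,-1,(0,0,255),1)
M=nearmask("wrist","board",[.5,-.26,.0],T,m); np.save("pics/mb.npy",M)
cv2.drawContours(v,cv2.findContours(M.astype(np.uint8),0,2)[0],-1,(0,255,0),1)
cv2.imwrite("pics/f8.png",v)
E
```

```text
[ 0.3757588  -0.27485204  0.4000575 ] 0.059284702649504195
board 0.7 [ 0.5007 -0.2573  0.0121]
wide_channel_a 0.87 [ 0.3963 -0.2684  0.4266]
wide_channel_a 0.78 [ 0.5792 -0.3224  0.0201]
  maskdist 13.6 3605 0.9
[ 0.5818 -0.3057] -15.0 iou 0.979
  maskdist 5.7 11495 0.95
```

View pics/f8.png

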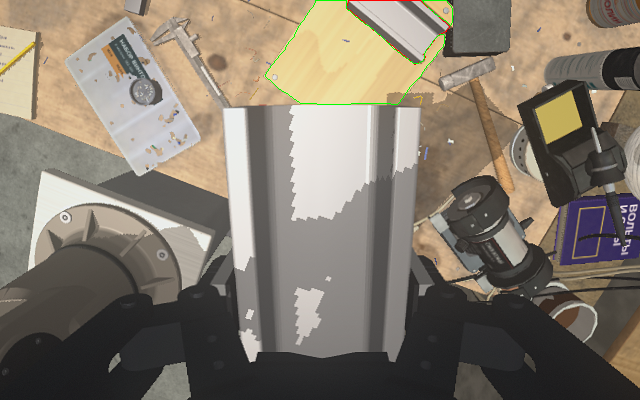

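```bash
python3 - <<'E'
from h import *
T,m=topT(); im=snapshot("top"); cv2.imwrite("pics/t2.png",im)
M=nearmask("top","wide_channel_a",[.58,-.3,.02],T,m)
if M is not None:
  for y0 in (-10,-18):
    p,iou=fit("wide",M,[.58,-.3,np.radians(y0)],.012,T,m); print("a",p[:2].round(4),np.degrees(p[2]).round(2),round(iou,3))
M=nearmask("top","board",[.5,-.26,.0],T,m)
PARTS["bf"]=PARTS["board"]+PARTS["fence"]+[b+[.065,0,.012] for b in PARTS["wide"]]
for kk in ("bf","board"):
  p,iou=fit(kk,M,[.5,-.26,np.radians(-14)],0,T,m); print(kk,p[:2].round(4),np.degrees(p[2]).round(2),round(iou,3))
v=im.copy()
r=render("bf",p,0,T,m,1); cv2.drawContours(v,cv2.findContours(r,0,2)[0],-1,(0,0,255),1)
cv2.drawContours(v,cv2.findContours(M.astype(np.uint8),0,2)[0],-1,(0,255,0),1)
cv2.imwrite("pics/ft2.png",cv2.resize(v[130:230,380:500],None,fx=5,fy=5,interpolation=cv2.INTER_NEAREST))
# wrist refit
im=cv2.imread("pics/w8.png"); T=np.load("pics/w8.npz")["T"]; m=camera_model("wrist")
MB=np.load("pics/mb.npy"); 
q=cv2.approxPolyDP(cv2.findContours(MB.astype(np.uint8),0,2)[0][0],3,True)[:,0]; print(q.tolist())
print(pix2plane(q,T,m,.012).round(4).tolist())
E
```

```text
maskdist 2.1 578 0.71
a [ 0.5817 -0.305 ] -14.56 0.94
a [ 0.5815 -0.3053] -14.79 0.941
  maskdist 5.1 2368 0.82
bf [ 0.5267 -0.279 ] -15.06 0.791
board [ 0.5285 -0.2795] -15.04 0.765
[[422, 0], [451, 24], [452, 8], [446, 0]]
[[0.6217, -0.3341, 0.012], [0.609, -0.3881, 0.012], [0.6297, -0.3797, 0.012], [0.6361, -0.3666, 0.012]]
```

View pics/ft2.png

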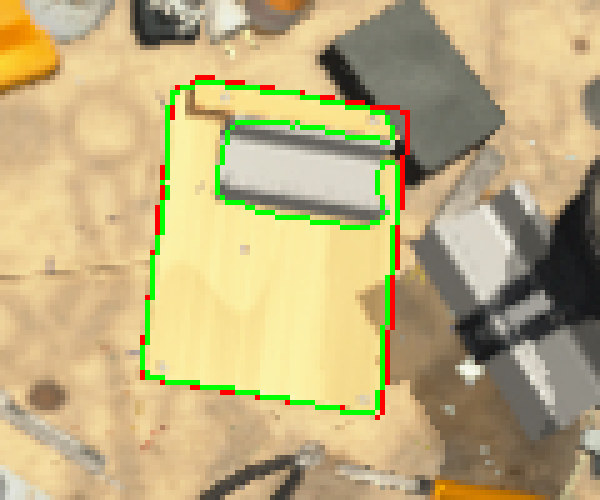

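```bash
python3 - <<'E'
from h import *
plan([.4987,-.2832,.10],-15,8)
E
```

```text
from [ 0.3739 -0.2733  0.3946] yaw -67.9 n 8 t 10.7
[{"dx":14.7,"dy":7.1,"dz":36.5,"ax":-0.001,"ay":0.002,"az":-0.115,"fingers":1},{"dx":13.7,"dy":8.7,"dz":36.6,"ax":-0.001,"ay":0.002,"az":-0.115,"fingers":1},{"dx":12.6,"dy":10.1,"dz":36.6,"ax":-0.001,"ay":0.002,"az":-0.115,"fingers":1},{"dx":11.2,"dy":11.5,"dz":36.7,"ax":-0.001,"ay":0.002,"az":-0.115,"fingers":1},{"dx":9.8,"dy":12.6,"dz":36.7,"ax":-0.001,"ay":0.002,"az":-0.115,"fingers":1},{"dx":8.2,"dy":13.6,"dz":36.7,"ax":-0.001,"ay":0.002,"az":-0.115,"fingers":1},{"dx":6.5,"dy":14.4,"dz":36.8,"ax":-0.001,"ay":0.002,"az":-0.115,"fingers":1},{"dx":4.7,"dy":15.0,"dz":36.8,"ax":-0.001,"ay":0.002,"az":-0.115,"fingers":1}]
```

Call:
{"method": "play_rows", "body": {
  "rows": [
    {"dx": 15, "dy": 7, "dz": 36, "ax": -0.001, "ay": 0.002, "az": -0.115, "fingers": -1},
    {"dx": 14, "dy": 9, "dz": 36, "ax": -0.001, "ay": 0.002, "az": -0.115, "fingers": -1},
    {"dx": 13, "dy": 10, "dz": 36, "ax": -0.001, "ay": 0.002, "az": -0.115, "fingers": -1},
    {"dx": 11, "dy": 11, "dz": 36, "ax": -0.001, "ay": 0.002, "az": -0.115, "fingers": -1},
    {"dx": 10, "dy": 13, "dz": 36, "ax": -0.001, "ay": 0.002, "az": -0.115, "fingers": -1},
    {"dx": 8, "dy": 14, "dz": 36, "ax": -0.001, "ay": 0.002, "az": -0.115, "fingers": -1},
    {"dx": 6, "dy": 14, "dz": 30, "ax": -0.001, "ay": 0.002, "az": -0.115, "fingers": -1},
    {"dx": 2, "dy": 8, "dz": 15, "ax": 0, "ay": 0, "az": -0.06, "fingers": -1}
  ]
}}

```text
t: 11.5
position: [0.4951, -0.2811, 0.1228]
tool_rot: [0.803, 0.595, -0.002, -0.002]
wrist_force: [-1.0, -0.4, -1.9]
opening: 0.0591
```

Call:
{"method": "play_rows", "body": {
  "rows": [
    {"dx": 0, "dy": 0, "dz": 0, "ax": 0, "ay": 0, "az": 0, "fingers": -1}
  ]
}}

```text
t: 11.6
position: [0.4944, -0.2805, 0.12]
tool_rot: [0.803, 0.596, -0.004, -0.003]
wrist_force: [-0.3, -0.0, -3.4]
opening: 0.0591
```

```bash
python3 - <<'E'
from h import *
im,T,m=look('w9')
plan([.4987,-.2832,.01],-15)
plan([.4987,-.2832,.01],-15,4)
E
```

```text
from [ 0.4941 -0.2807  0.121 ] yaw -16.97 n 3 t 11.65
[{"dx":-0.3,"dy":2.0,"dz":37.0,"ax":-0.003,"ay":0.001,"az":-0.011,"fingers":1},{"dx":-0.3,"dy":1.9,"dz":37.0,"ax":-0.003,"ay":0.001,"az":-0.011,"fingers":1},{"dx":-0.4,"dy":1.8,"dz":37.0,"ax":-0.003,"ay":0.001,"az":-0.011,"fingers":1}]
from [ 0.4941 -0.2807  0.121 ] yaw -16.97 n 4 t 11.65
[{"dx":-0.2,"dy":1.5,"dz":27.7,"ax":-0.002,"ay":0.001,"az":-0.009,"fingers":1},{"dx":-0.2,"dy":1.5,"dz":27.7,"ax":-0.002,"ay":0.001,"az":-0.009,"fingers":1},{"dx":-0.2,"dy":1.4,"dz":27.7,"ax":-0.002,"ay":0.001,"az":-0.009,"fingers":1},{"dx":-0.3,"dy":1.3,"dz":27.8,"ax":-0.002,"ay":0.001,"az":-0.009,"fingers":1}]
```

View pics/w9.png

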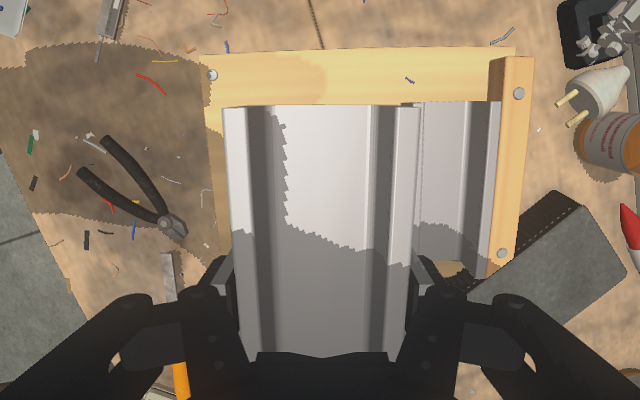

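```bash
python3 - <<'E'
from h import *
im=cv2.imread("pics/w9.png"); T=np.load("pics/w9.npz")["T"]; m=camera_model("wrist")
v=im.copy()
for p,k,z,c in [([.5817,-.3055,np.radians(-15)],"wide",.012,(0,0,255)),([.5267,-.279,np.radians(-15)],"board",0,(0,255,0)),([.5267,-.279,np.radians(-15)],"fence",0,(255,0,0))]:
    r=render(k,p,z,T,m,1); cv2.drawContours(v,cv2.findContours(r,0,2)[0],-1,c,1)
cv2.imwrite("pics/f9.png",v)
E
```

```text
(no output)
```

View pics/f9.png

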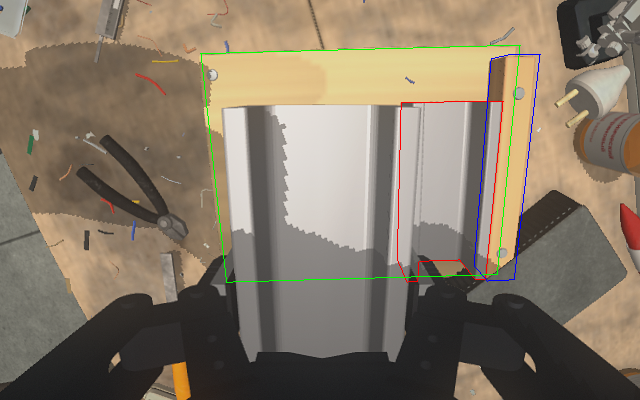

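Call:
{"method": "play_rows", "body": {
  "rows": [
    {"dx": 0, "dy": 2, "dz": 28, "ax": -0.003, "ay": 0.001, "az": -0.012, "fingers": -1},
    {"dx": 0, "dy": 2, "dz": 28, "ax": -0.003, "ay": 0.001, "az": -0.012, "fingers": -1},
    {"dx": 0, "dy": 1, "dz": 26, "ax": -0.002, "ay": 0.001, "az": -0.01, "fingers": -1},
    {"dx": 0, "dy": 1, "dz": 12, "ax": 0, "ay": 0, "az": 0, "fingers": -1},
    {"dx": 0, "dy": 0, "dz": 0, "ax": 0, "ay": 0, "az": 0, "fingers": -1}
  ]
}}

```text
t: 12.15
position: [0.5012, -0.2837, 0.0301]
tool_rot: [0.796, 0.605, 0.002, 0.002]
wrist_force: [-0.4, -0.1, -2.4]
opening: 0.0592
```

```bash
python3 - <<'E'
from h import *
plan([.4987,-.2832,-.006],-15,2)
E
```

```text
from [ 0.5012 -0.2837  0.0301] yaw -15.56 n 2 t 12.15
[{"dx":-0.1,"dy":-1.4,"dz":18.1,"ax":0.003,"ay":0.000,"az":-0.005,"fingers":1},{"dx":-0.1,"dy":-1.3,"dz":18.1,"ax":0.003,"ay":0.000,"az":-0.005,"fingers":1}]
```

Call:
{"method": "play_rows", "body": {
  "rows": [
    {"dx": 0, "dy": -1, "dz": 14, "ax": 0.003, "ay": 0, "az": -0.005, "fingers": -1},
    {"dx": 0, "dy": -1, "dz": 12, "ax": 0.003, "ay": 0, "az": -0.005, "fingers": -1},
    {"dx": 0, "dy": 0, "dz": 4, "ax": 0, "ay": 0, "az": 0, "fingers": -1},
    {"dx": 0, "dy": 0, "dz": 0, "ax": 0, "ay": 0, "az": 0, "fingers": -1}
  ]
}}

```text
t: 12.55
position: [0.501, -0.2838, 0.0012]
tool_rot: [0.793, 0.609, 0.001, 0.002]
wrist_force: [-0.2, 0.0, -2.4]
opening: 0.0593
```

```bash
python3 - <<'E'
from h import *
plan([.4987,-.2832,-.008],-15,1); print(get_obs()['wrist_force'])
E
```

```text
from [ 0.501  -0.2838  0.0012] yaw -15.02 n 1 t 12.55
[{"dx":-0.0,"dy":-2.5,"dz":9.2,"ax":0.004,"ay":0.001,"az":-0.000,"fingers":1}]
[-0.20526793  0.01810238 -2.37352131]
```

Call:
{"method": "play_rows", "body": {
  "rows": [
    {"dx": 0, "dy": -2, "dz": 4, "ax": 0.004, "ay": 0.001, "az": 0, "fingers": -1},
    {"dx": 0, "dy": 0, "dz": 2, "ax": 0, "ay": 0, "az": 0, "fingers": -1},
    {"dx": 0, "dy": 0, "dz": 0, "ax": 0, "ay": 0, "az": 0, "fingers": -1}
  ]
}}

```text
t: 12.85
position: [0.4993, -0.2836, -0.0046]
tool_rot: [0.794, 0.608, 0.0, -0.0]
wrist_force: [0.1, -0.5, -2.8]
opening: 0.0587
```

Call:
{"method": "play_rows", "body": {
  "rows": [
    {"dx": 0, "dy": 0, "dz": 1, "ax": 0, "ay": 0, "az": 0, "fingers": -1}
  ]
}}

```text
t: 12.95
position: [0.4995, -0.2837, -0.0054]
tool_rot: [0.794, 0.608, 0.0, 0.0]
wrist_force: [0.5, 0.2, -3.0]
opening: 0.0593
```

Call:
{"method": "play_rows", "body": {
  "rows": [
    {"dx": 0, "dy": 0, "dz": 1, "ax": 0, "ay": 0, "az": 0, "fingers": -1},
    {"dx": 0, "dy": 0, "dz": 1, "ax": 0, "ay": 0, "az": 0, "fingers": -1}
  ]
}}

```text
t: 13.15
position: [0.4997, -0.2838, -0.0073]
tool_rot: [0.794, 0.608, 0.0, 0.0]
wrist_force: [0.2, 0.4, -3.6]
opening: 0.059
```

Call:
{"method": "play_rows", "body": {
  "rows": [
    {"dx": 0, "dy": 0, "dz": 0, "ax": 0, "ay": 0, "az": 0, "fingers": 0.7},
    {"dx": 0, "dy": 0, "dz": 0, "ax": 0, "ay": 0, "az": 0, "fingers": 0.7},
    {"dx": 0, "dy": 0, "dz": 0, "ax": 0, "ay": 0, "az": 0, "fingers": 0.7}
  ]
}}

```text
t: 13.45
position: [0.5001, -0.284, -0.007]
tool_rot: [0.794, 0.608, 0.001, 0.001]
wrist_force: [0.2, -0.2, -0.1]
opening: 0.0724
```

Call:
{"method": "play_rows", "body": {
  "rows": [
    {"dx": 0, "dy": 0, "dz": -20, "ax": 0, "ay": 0, "az": 0, "fingers": 0.7},
    {"dx": 0, "dy": 0, "dz": -45, "ax": 0, "ay": 0, "az": 0, "fingers": 0.7},
    {"dx": 0, "dy": 0, "dz": -45, "ax": 0, "ay": 0, "az": 0.14, "fingers": 0.7},
    {"dx": 0, "dy": 0, "dz": -20, "ax": 0, "ay": 0, "az": 0.145, "fingers": 0.7},
    {"dx": 0, "dy": 0, "dz": 0, "ax": 0, "ay": 0, "az": 0.145, "fingers": 0.7},
    {"dx": 0, "dy": 0, "dz": 0, "ax": 0, "ay": 0, "az": 0.145, "fingers": 0.7},
    {"dx": 0, "dy": 0, "dz": 0, "ax": 0, "ay": 0, "az": 0.145, "fingers": 0.7},
    {"dx": 0, "dy": 0, "dz": 0, "ax": 0, "ay": 0, "az": 0.145, "fingers": 0.7}
  ]
}}

```text
t: 14.25
position: [0.5003, -0.2844, 0.1301]
tool_rot: [0.978, 0.206, 0.003, -0.0]
wrist_force: [-0.4, 0.4, -0.2]
opening: 0.0728
```

```bash
python3 - <<'E'
from h import *
plan([.4340,-.266,.06],-105,6)
E
```

```text
from [ 0.5003 -0.2844  0.1301] yaw -66.17 n 6 t 14.25
[{"dx":-8.9,"dy":-7.3,"dz":11.6,"ax":-0.000,"ay":-0.001,"az":0.113,"fingers":1},{"dx":-9.7,"dy":-6.2,"dz":11.6,"ax":-0.000,"ay":-0.001,"az":0.113,"fingers":1},{"dx":-10.3,"dy":-5.1,"dz":11.6,"ax":-0.000,"ay":-0.001,"az":0.113,"fingers":1},{"dx":-10.8,"dy":-3.9,"dz":11.6,"ax":-0.000,"ay":-0.001,"az":0.113,"fingers":1},{"dx":-11.2,"dy":-2.7,"dz":11.7,"ax":-0.000,"ay":-0.001,"az":0.113,"fingers":1},{"dx":-11.4,"dy":-1.4,"dz":11.7,"ax":-0.000,"ay":-0.001,"az":0.113,"fingers":1}]
```

Call:
{"method": "play_rows", "body": {
  "rows": [
    {"dx": -9, "dy": -7, "dz": 0, "ax": 0, "ay": 0, "az": 0.113, "fingers": 0.7},
    {"dx": -10, "dy": -6, "dz": 0, "ax": 0, "ay": 0, "az": 0.113, "fingers": 0.7},
    {"dx": -10, "dy": -5, "dz": 0, "ax": 0, "ay": 0, "az": 0.113, "fingers": 0.7},
    {"dx": -11, "dy": -4, "dz": 0, "ax": 0, "ay": 0, "az": 0.113, "fingers": 0.7},
    {"dx": -11, "dy": -3, "dz": 0, "ax": 0, "ay": 0, "az": 0.113, "fingers": 0.7},
    {"dx": -11, "dy": -1, "dz": 0, "ax": 0, "ay": 0, "az": 0.105, "fingers": 0.7},
    {"dx": 0, "dy": 0, "dz": 0, "ax": 0, "ay": 0, "az": 0, "fingers": 0.7}
  ]
}}

```text
t: 14.95
position: [0.4328, -0.2651, 0.1304]
tool_rot: [0.99, -0.143, 0.004, -0.001]
wrist_force: [1.0, 0.7, 0.4]
opening: 0.0727
```

```bash
cat >> h.py <<'E'
def pair(name,guesses,z=.012,kind="wide",q="wide_channel_a"):
    im,T,m=look(name); v=im.copy(); ds=outline_of("wrist",q); res=[]
    for g in guesses:
        u=world2pix([g[0],g[1],z+.02],T,m)[0]
        k=[np.linalg.norm(np.argwhere(d["mask"])[:,::-1].mean(0)-u) for d in ds]; i=int(np.argmin(k))
        p,iou=fit(kind,ds[i]["mask"],[g[0],g[1],np.radians(g[2])],z,T,m)
        print(name,kind,p[:2].round(4),np.degrees(p[2]).round(2),round(iou,3),"d",round(k[i],1)); res.append(p)
        r=render(kind,p,z,T,m,1); cv2.drawContours(v,cv2.findContours(r,0,2)[0],-1,(0,0,255),1)
    cv2.imwrite(f"pics/{name}f.png",v); return res
E
python3 - <<'E'
from h import *
a,b=pair("w10",[(.5817,-.3055,-15),(.4997,-.2838,-15)])
d=np.array([np.cos(a[2]),np.sin(a[2])]); n=np.array([-d[1],d[0]]); e=b[:2]-a[:2]; print("b in a",e@d,e@n)
plan([.4360,-.267,-.011],-105,6)
E
```

```text
w10 wide [ 0.5821 -0.3058] -14.62 0.976 d 38.5
w10 wide [ 0.4998 -0.2836] -14.82 0.979 d 1.1
b in a -0.08526623971271112 0.00073042490424826
from [ 0.4343 -0.2653  0.1307] yaw -106.04 n 6 t 15.05
[{"dx":0.2,"dy":0.3,"dz":23.6,"ax":-0.000,"ay":-0.001,"az":-0.003,"fingers":1},{"dx":0.2,"dy":0.2,"dz":23.6,"ax":-0.000,"ay":-0.001,"az":-0.003,"fingers":1},{"dx":0.2,"dy":0.2,"dz":23.6,"ax":-0.000,"ay":-0.001,"az":-0.003,"fingers":1},{"dx":0.3,"dy":0.2,"dz":23.6,"ax":-0.000,"ay":-0.001,"az":-0.003,"fingers":1},{"dx":0.3,"dy":0.2,"dz":23.6,"ax":-0.000,"ay":-0.001,"az":-0.003,"fingers":1},{"dx":0.3,"dy":0.2,"dz":23.6,"ax":-0.000,"ay":-0.001,"az":-0.003,"fingers":1}]
```

View pics/w10f.png

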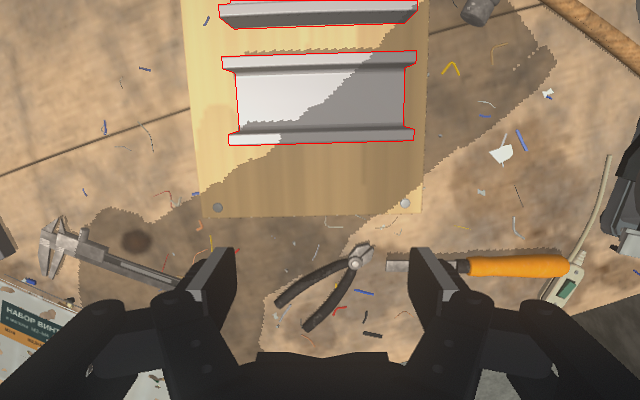

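```bash
python3 - <<'E'
from h import *
T=np.load("pics/w10.npz")["T"]; m=camera_model("wrist")
print(pix2plane([[370,245],[355,262],[200,285],[205,215],[422,212],[390,265]],T,m,.012).round(3))
E
```

```text
[[ 0.368 -0.291  0.012]
 [ 0.356 -0.274  0.012]
 [ 0.373 -0.131  0.012]
 [ 0.435 -0.161  0.012]
 [ 0.385 -0.341  0.012]
 [ 0.344 -0.303  0.012]]
```

Call:
{"method": "play_rows", "body": {
  "rows": [
    {"dx": 0, "dy": 0, "dz": 40, "ax": 0, "ay": -0.003, "az": -0.01, "fingers": 0.6},
    {"dx": 0, "dy": 0, "dz": 40, "ax": 0, "ay": -0.003, "az": -0.008, "fingers": 0.6},
    {"dx": 0, "dy": 0, "dz": 35, "ax": 0, "ay": -0.002, "az": 0, "fingers": 0.6},
    {"dx": 0, "dy": 0, "dz": 15, "ax": 0, "ay": 0, "az": 0, "fingers": 0.6},
    {"dx": 0, "dy": 0, "dz": 0, "ax": 0, "ay": 0, "az": 0, "fingers": 0.6}
  ]
}}

```text
t: 15.55
position: [0.4412, -0.2658, -0.0031]
tool_rot: [0.993, -0.12, 0.003, -0.002]
wrist_force: [0.3, -0.7, 0.6]
opening: 0.0682
```

```bash
python3 - <<'E'
from h import *
plan([.4440,-.269,-.011],-105,1)
im,T,m=look("w11")
E
```

```text
from [ 0.4412 -0.2658 -0.0031] yaw -103.83 n 1 t 15.55
[{"dx":3.4,"dy":2.4,"dz":7.9,"ax":-0.004,"ay":-0.006,"az":0.020,"fingers":1}]
```

View pics/w11.png

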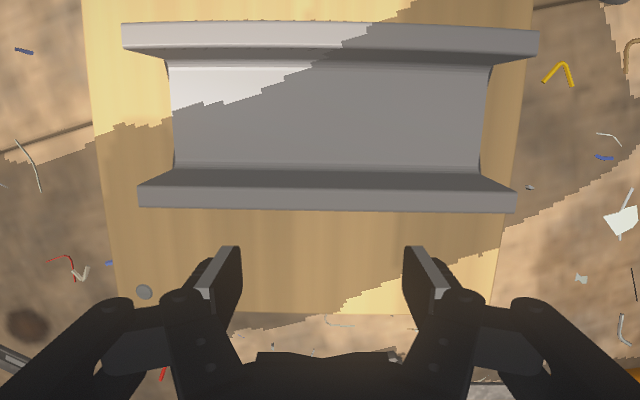

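Call:
{"method": "play_rows", "body": {
  "rows": [
    {"dx": 6, "dy": 2, "dz": 6, "ax": -0.004, "ay": -0.006, "az": 0.02, "fingers": 0.6},
    {"dx": 6, "dy": 0, "dz": 0, "ax": 0, "ay": 0, "az": 0, "fingers": 0.6},
    {"dx": 4, "dy": 0, "dz": 0, "ax": 0, "ay": 0, "az": 0, "fingers": 0.6},
    {"dx": 0, "dy": 0, "dz": 0, "ax": 0, "ay": 0, "az": 0, "fingers": 0.6}
  ]
}}

```text
t: 16.0
position: [0.4607, -0.2735, -0.0056]
tool_rot: [0.992, -0.13, 0.002, 0.001]
wrist_force: [-1.3, 0.3, -1.3]
opening: 0.0685
```

```bash
python3 - <<'E'
from h import *
d=np.array([np.cos(np.radians(-15)),np.sin(np.radians(-15)),0])
p=get_obs()['position']; print(p@d)
plan(p+d*.02,-105,1); print(get_obs()['opening'])
E
```

```text
0.51574236762591
from [ 0.4607 -0.2735 -0.0056] yaw -104.89 n 1 t 16.0
[{"dx":20.0,"dy":0.0,"dz":0.1,"ax":0.000,"ay":-0.004,"az":0.002,"fingers":1}]
0.0685055637906749
```

Call:
{"method": "play_rows", "body": {
  "rows": [
    {"dx": 4, "dy": 0, "dz": 0, "ax": 0, "ay": -0.003, "az": 0, "fingers": 0.6},
    {"dx": 4, "dy": 0, "dz": 0, "ax": 0, "ay": 0, "az": 0, "fingers": 0.6},
    {"dx": 4, "dy": 0, "dz": 0, "ax": 0, "ay": 0, "az": 0, "fingers": 0.6},
    {"dx": 4, "dy": 0, "dz": 0, "ax": 0, "ay": 0, "az": 0, "fingers": 0.6},
    {"dx": 3, "dy": 0, "dz": 0, "ax": 0, "ay": 0, "az": 0, "fingers": 0.6},
    {"dx": 0, "dy": 0, "dz": 0, "ax": 0, "ay": 0, "az": 0, "fingers": 0.6}
  ]
}}

```text
t: 16.6
position: [0.4807, -0.2783, -0.0051]
tool_rot: [0.992, -0.129, 0.001, 0.0]
wrist_force: [-0.3, -0.8, -0.0]
opening: 0.0684
```

```bash
python3 - <<'E'
from h import *
d=np.array([np.cos(np.radians(-15)),np.sin(np.radians(-15)),0])
p=get_obs()['position']; print(p@d)
plan(p+d*.02,-105,1)
im,T,m=look("w12")
E
```

```text
0.5363451281704879
from [ 0.4807 -0.2783 -0.0051] yaw -104.83 n 1 t 16.6
[{"dx":20.0,"dy":0.1,"dz":0.0,"ax":0.000,"ay":-0.001,"az":0.003,"fingers":1}]
```

View pics/w12.png

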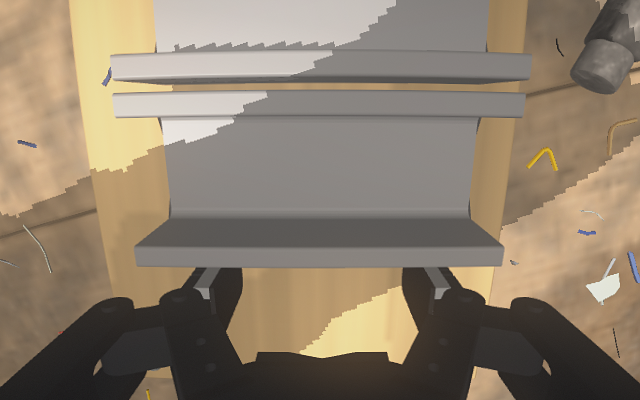

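Call:
{"method": "play_rows", "body": {
  "rows": [
    {"dx": 3, "dy": 0, "dz": 0, "ax": 0, "ay": 0, "az": 0, "fingers": 0.6},
    {"dx": 2, "dy": 0, "dz": 0, "ax": 0, "ay": 0, "az": 0, "fingers": 0.6},
    {"dx": 2, "dy": 0, "dz": 0, "ax": 0, "ay": 0, "az": 0, "fingers": 0.6}
  ]
}}

```text
t: 16.95
position: [0.486, -0.2798, -0.0051]
tool_rot: [0.992, -0.13, -0.0, -0.0]
wrist_force: [-8.0, 3.0, 5.6]
opening: 0.0685
```

Call:
{"method": "play_rows", "body": {
  "rows": [
    {"dx": 1.5, "dy": 0, "dz": 0, "ax": 0, "ay": 0, "az": 0, "fingers": 0.6}
  ]
}}

```text
t: 17.05
position: [0.4866, -0.2801, -0.0052]
tool_rot: [0.992, -0.13, -0.001, -0.001]
wrist_force: [-7.5, 2.7, 6.7]
opening: 0.0683
```

```bash
python3 - <<'E'
from h import *
d=np.array([np.cos(np.radians(-15)),np.sin(np.radians(-15)),0])
p=get_obs()['position']; print(p@d,get_obs()['wrist_force'])
plan(p+d*.02,-105,1)
im,T,m=look("w13")
E
```

```text
0.5425152865431914 [-7.46117554  2.67143908  6.71637499]
from [ 0.4866 -0.2801 -0.0052] yaw -104.9 n 1 t 17.05
[{"dx":20.0,"dy":0.0,"dz":-0.0,"ax":-0.001,"ay":0.002,"az":0.002,"fingers":1}]
```

View pics/w13.png

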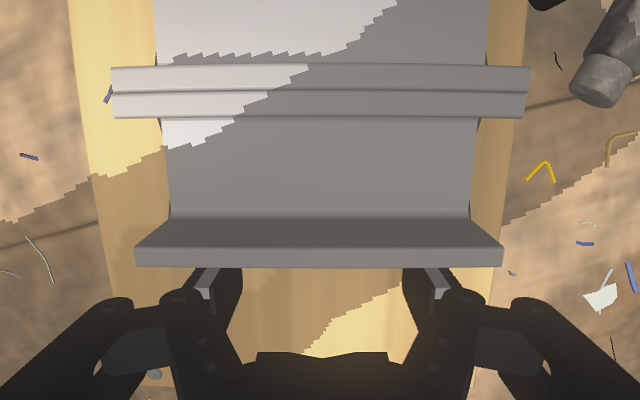

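Call:
{"method": "play_rows", "body": {
  "rows": [
    {"dx": 1.5, "dy": 0, "dz": 0, "ax": 0, "ay": 0, "az": 0, "fingers": 0.6}
  ]
}}

```text
t: 17.2
position: [0.4871, -0.2803, -0.0052]
tool_rot: [0.992, -0.13, -0.002, -0.001]
wrist_force: [-8.0, 2.3, 7.0]
opening: 0.0682
```

Call:
{"method": "play_rows", "body": {
  "rows": [
    {"dx": 1.5, "dy": 0, "dz": 0, "ax": 0, "ay": 0, "az": 0, "fingers": 0.6}
  ]
}}

```text
t: 17.3
position: [0.4877, -0.2805, -0.0052]
tool_rot: [0.991, -0.13, -0.003, -0.001]
wrist_force: [-7.8, 2.9, 6.2]
opening: 0.0682
```

Call:
{"method": "play_rows", "body": {
  "rows": [
    {"dx": 1, "dy": 0, "dz": 0, "ax": 0, "ay": 0, "az": 0, "fingers": 0.6}
  ]
}}

```text
t: 17.4
position: [0.4877, -0.2804, -0.0053]
tool_rot: [0.991, -0.13, -0.003, -0.002]
wrist_force: [-7.5, 3.7, 6.7]
opening: 0.0681
```

Call:
{"method": "play_rows", "body": {
  "rows": [
    {"dx": 2.5, "dy": 0, "dz": 0, "ax": 0, "ay": 0.002, "az": 0, "fingers": 0.6}
  ]
}}

```text
t: 17.5
position: [0.4891, -0.2808, -0.0054]
tool_rot: [0.991, -0.131, -0.003, -0.002]
wrist_force: [-7.6, 2.9, 6.1]
opening: 0.0687
```

Call:
{"method": "play_rows", "body": {
  "rows": [
    {"dx": 2.5, "dy": 0, "dz": 0, "ax": 0, "ay": 0.002, "az": 0, "fingers": 0.6}
  ]
}}

```text
t: 17.6
position: [0.4898, -0.2811, -0.0055]
tool_rot: [0.991, -0.131, -0.003, -0.003]
wrist_force: [-15.7, 6.6, 12.4]
opening: 0.0682
```

```bash
python3 - <<'E'
from h import *
d=np.array([np.cos(np.radians(-15)),np.sin(np.radians(-15)),0])
p=get_obs()['position']; print(p@d,get_obs()['wrist_force'])
plan(p+d*.02,-105,1)
E
```

```text
0.5458240030168199 [-15.660427     6.5572355   12.43127711]
from [ 0.4898 -0.2811 -0.0055] yaw -105.03 n 1 t 17.6
[{"dx":20.0,"dy":-0.0,"dz":-0.2,"ax":-0.005,"ay":0.008,"az":-0.001,"fingers":1}]
```

Force rising: fence contact (0.546, predicted 0.544–0.548). A bit more to seat.

Call:
{"method": "play_rows", "body": {
  "rows": [
    {"dx": 2, "dy": 0, "dz": 0, "ax": 0, "ay": 0.002, "az": 0, "fingers": 0.6}
  ]
}}

```text
t: 17.7
position: [0.4897, -0.281, -0.0057]
tool_rot: [0.991, -0.131, -0.004, -0.003]
wrist_force: [-14.5, 6.4, 12.4]
opening: 0.0683
```

Call:
{"method": "play_rows", "body": {
  "rows": [
    {"dx": 2, "dy": 0, "dz": 0, "ax": 0, "ay": 0.002, "az": 0, "fingers": 0.6}
  ]
}}

```text
t: 17.8
position: [0.4896, -0.2809, -0.0059]
tool_rot: [0.991, -0.131, -0.005, -0.004]
wrist_force: [-13.5, 6.0, 10.9]
opening: 0.0684
```

Call:
{"method": "play_rows", "body": {
  "rows": [
    {"dx": 4, "dy": 0, "dz": 0, "ax": 0, "ay": 0.004, "az": 0, "fingers": 0.6}
  ]
}}

```text
t: 17.9
position: [0.4897, -0.2808, -0.0062]
tool_rot: [0.991, -0.132, -0.005, -0.005]
wrist_force: [-30.8, 11.1, 22.3]
opening: 0.0688
```

Call:
{"method": "play_rows", "body": {
  "rows": [
    {"dx": 4, "dy": 0, "dz": 0, "ax": 0, "ay": 0.004, "az": 0, "fingers": 0.6}
  ]
}}

```text
t: 18.0
position: [0.4896, -0.2805, -0.0067]
tool_rot: [0.991, -0.132, -0.006, -0.007]
wrist_force: [-24.7, 9.3, 16.0]
opening: 0.0683
```

```bash
python3 - <<'E'
from h import *
d=np.array([np.cos(np.radians(-15)),np.sin(np.radians(-15)),0])
p=get_obs()['position']; print(p@d,get_obs()['wrist_force'])
im,T,m=look("w14")
E
```

```text
0.545489120852703 [-24.70957638   9.26495297  16.01711311]
```

View pics/w14.png

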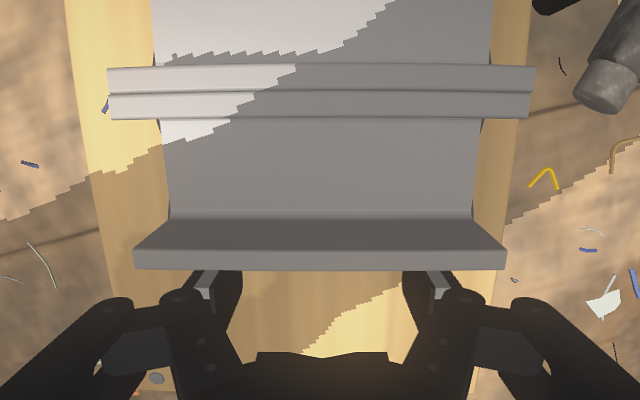

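Call:
{"method": "play_rows", "body": {
  "rows": [
    {"dx": -10, "dy": 0, "dz": 0, "ax": 0.005, "ay": 0.008, "az": 0, "fingers": 0.6},
    {"dx": -15, "dy": 0, "dz": -10, "ax": 0.005, "ay": 0.008, "az": 0, "fingers": 0.6},
    {"dx": -5, "dy": 0, "dz": -45, "ax": 0, "ay": 0, "az": 0, "fingers": 0.6},
    {"dx": 10, "dy": 0, "dz": -45, "ax": 0, "ay": 0, "az": 0, "fingers": 0.6},
    {"dx": 20, "dy": 0, "dz": -45, "ax": 0, "ay": 0, "az": 0, "fingers": 0.6},
    {"dx": 20, "dy": 0, "dz": -40, "ax": 0, "ay": 0, "az": 0, "fingers": 0.6},
    {"dx": 0, "dy": 0, "dz": 0, "ax": 0, "ay": 0, "az": 0, "fingers": 0.6}
  ]
}}

```text
t: 18.75
position: [0.5067, -0.2903, 0.1851]
tool_rot: [0.991, -0.134, 0.001, -0.011]
wrist_force: [-0.2, -0.5, -1.3]
opening: 0.0683
```

```bash
python3 - <<'E'
from h import *
a,b=pair("w15",[(.586,-.3065,-15),(.528,-.291,-15)])
d=np.array([np.cos(a[2]),np.sin(a[2])]); n=np.array([-d[1],d[0]]); e=b[:2]-a[:2]; print("b in a",e@d,e@n)
plan([.4431,.3421,.2],-91)
E
```

```text
w15 wide [ 0.5876 -0.3076] -15.23 0.981 d 4.1
w15 wide [ 0.5298 -0.2914] -15.07 0.954 d 0.6
b in a -0.06010440575324331 0.00038090868193671815
from [ 0.5036 -0.2887  0.181 ] yaw -105.42 n 15 t 18.85
[{"dx":-15.1,"dy":-39.5,"dz":-0.2,"ax":-0.002,"ay":0.000,"az":-0.017,"fingers":1},{"dx":-14.4,"dy":-39.7,"dz":-0.3,"ax":-0.002,"ay":0.000,"az":-0.017,"fingers":1},{"dx":-13.7,"dy":-40.0,"dz":-0.4,"ax":-0.002,"ay":0.000,"az":-0.017,"fingers":1},{"dx":-13.1,"dy":-40.2,"dz":-0.4,"ax":-0.002,"ay":0.000,"az":-0.017,"fingers":1},{"dx":-12.4,"dy":-40.4,"dz":-0.5,"ax":-0.002,"ay":0.000,"az":-0.017,"fingers":1},{"dx":-11.7,"dy":-40.6,"dz":-0.6,"ax":-0.002,"ay":0.000,"az":-0.017,"fingers":1},{"dx":-11.0,"dy":-40.8,"dz":-0.6,"ax":-0.002,"ay":0.000,"az":-0.017,"fingers":1},{"dx":-10.3,"dy":-41.0,"dz":-0.7,"ax":-0.002,"ay":0.000,"az":-0.017,"fingers":1}]
[{"dx":-9.7,"dy":-41.1,"dz":-0.8,"ax":-0.002,"ay":0.000,"az":-0.017,"fingers":1},{"dx":-9.0,"dy":-41.3,"dz":-0.8,"ax":-0.002,"ay":0.000,"az":-0.017,"fingers":1},{"dx":-8.3,"dy":-41.4,"dz":-0.9,"ax":-0.002,"ay":0.000,"az":-0.017,"fingers":1},{"dx":-7.6,"dy":-41.6,"dz":-1.0,"ax":-0.002,"ay":0.000,"az":-0.017,"fingers":1},{"dx":-6.9,"dy":-41.7,"dz":-1.1,"ax":-0.002,"ay":0.000,"az":-0.017,"fingers":1},{"dx":-6.2,"dy":-41.8,"dz":-1.1,"ax":-0.002,"ay":0.000,"az":-0.017,"fingers":1},{"dx":-5.5,"dy":-41.9,"dz":-1.2,"ax":-0.002,"ay":0.000,"az":-0.017,"fingers":1}]
```

View pics/w15f.png

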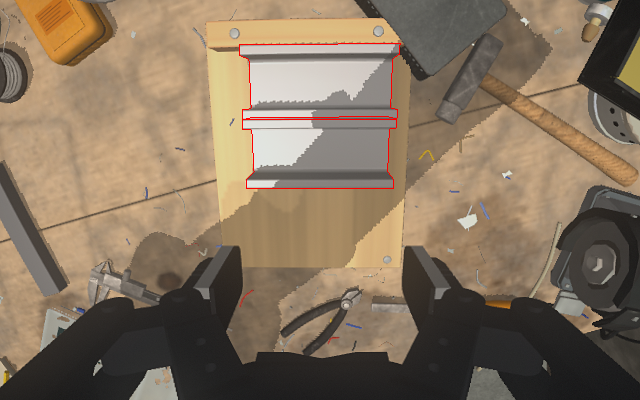

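Call:
{"method": "play_rows", "body": {
  "rows": [
    {"dx": -15, "dy": -40, "dz": -6, "ax": -0.003, "ay": 0, "az": -0.017, "fingers": 1},
    {"dx": -14, "dy": -42, "dz": -6, "ax": -0.003, "ay": 0, "az": -0.017, "fingers": 1},
    {"dx": -14, "dy": -42, "dz": -6, "ax": -0.003, "ay": 0, "az": -0.017, "fingers": 1},
    {"dx": -13, "dy": -42, "dz": -6, "ax": -0.003, "ay": 0, "az": -0.017, "fingers": 1},
    {"dx": -12, "dy": -42, "dz": -6, "ax": -0.003, "ay": 0, "az": -0.017, "fingers": 1},
    {"dx": -12, "dy": -42, "dz": -2, "ax": -0.002, "ay": 0, "az": -0.017, "fingers": 1},
    {"dx": -11, "dy": -42, "dz": 0, "ax": 0, "ay": 0, "az": -0.017, "fingers": 1},
    {"dx": -10, "dy": -42, "dz": 0, "ax": 0, "ay": 0, "az": -0.017, "fingers": 1}
  ]
}}

```text
t: 19.65
position: [0.4655, 0.0625, 0.2088]
tool_rot: [0.997, -0.072, -0.008, -0.002]
wrist_force: [0.8, 0.3, 0.3]
opening: 0.0856
```

```bash
python3 - <<'E'
from h import *
plan([.4431,.3421,.18],-91)
E
```

```text
from [0.4655 0.0625 0.2088] yaw -98.22 n 7 t 19.65
[{"dx":-8.8,"dy":-39.1,"dz":4.4,"ax":-0.001,"ay":0.002,"az":-0.018,"fingers":1},{"dx":-8.1,"dy":-39.2,"dz":4.4,"ax":-0.001,"ay":0.002,"az":-0.018,"fingers":1},{"dx":-7.4,"dy":-39.4,"dz":4.3,"ax":-0.001,"ay":0.002,"az":-0.018,"fingers":1},{"dx":-6.7,"dy":-39.5,"dz":4.3,"ax":-0.001,"ay":0.002,"az":-0.018,"fingers":1},{"dx":-6.0,"dy":-39.6,"dz":4.2,"ax":-0.001,"ay":0.002,"az":-0.018,"fingers":1},{"dx":-5.3,"dy":-39.7,"dz":4.2,"ax":-0.001,"ay":0.002,"az":-0.018,"fingers":1},{"dx":-4.6,"dy":-39.8,"dz":4.2,"ax":-0.001,"ay":0.002,"az":-0.018,"fingers":1}]
```

Call:
{"method": "play_rows", "body": {
  "rows": [
    {"dx": -9, "dy": -39, "dz": 5, "ax": -0.001, "ay": 0.002, "az": -0.018, "fingers": 1},
    {"dx": -8, "dy": -39, "dz": 5, "ax": -0.001, "ay": 0.002, "az": -0.018, "fingers": 1},
    {"dx": -7, "dy": -39, "dz": 5, "ax": -0.001, "ay": 0.002, "az": -0.018, "fingers": 1},
    {"dx": -7, "dy": -39, "dz": 5, "ax": -0.001, "ay": 0.002, "az": -0.018, "fingers": 1},
    {"dx": -6, "dy": -39, "dz": 5, "ax": -0.001, "ay": 0.002, "az": -0.018, "fingers": 1},
    {"dx": -5, "dy": -36, "dz": 5, "ax": 0, "ay": 0.002, "az": -0.018, "fingers": 1},
    {"dx": -4, "dy": -18, "dz": 5, "ax": 0, "ay": 0.002, "az": -0.018, "fingers": 1},
    {"dx": 0, "dy": 0, "dz": 0, "ax": 0, "ay": 0, "az": 0, "fingers": 1}
  ]
}}

```text
t: 20.45
position: [0.4291, 0.329, 0.1641]
tool_rot: [1.0, -0.001, -0.007, 0.002]
wrist_force: [-1.1, -0.3, -0.0]
opening: 0.0852
```

```bash
python3 - <<'E'
from h import *
print(get_obs()['position'])
p,=pair("w16",[(.4431,.3421,-91)],0,"narrow","narrow_channel")
plan([p[0],p[1],.05],np.degrees(p[2]),4)
E
```

```text
[0.42906257 0.32900342 0.16407189]
w16 narrow [0.4429 0.3418] -90.71 0.976 d 0.6
from [0.4302 0.3265 0.165 ] yaw -90.31 n 4 t 20.55
[{"dx":3.6,"dy":-3.9,"dz":28.7,"ax":0.001,"ay":0.003,"az":0.002,"fingers":1},{"dx":3.5,"dy":-3.9,"dz":28.7,"ax":0.001,"ay":0.003,"az":0.002,"fingers":1},{"dx":3.4,"dy":-3.9,"dz":28.7,"ax":0.001,"ay":0.003,"az":0.002,"fingers":1},{"dx":3.3,"dy":-3.9,"dz":28.7,"ax":0.001,"ay":0.003,"az":0.002,"fingers":1}]
```

View pics/w16f.png

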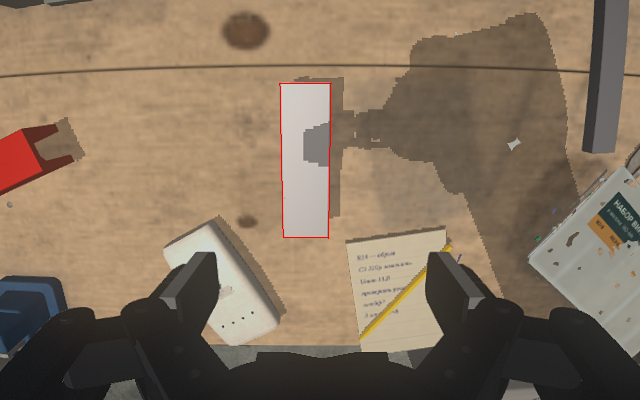

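Call:
{"method": "play_rows", "body": {
  "rows": [
    {"dx": 4, "dy": -4, "dz": 29, "ax": 0.001, "ay": 0.003, "az": 0.002, "fingers": 1},
    {"dx": 4, "dy": -4, "dz": 29, "ax": 0.001, "ay": 0.003, "az": 0.002, "fingers": 1},
    {"dx": 3, "dy": -4, "dz": 29, "ax": 0.001, "ay": 0.003, "az": 0.002, "fingers": 1},
    {"dx": 2, "dy": -3, "dz": 25, "ax": 0, "ay": 0, "az": 0, "fingers": 1},
    {"dx": 0, "dy": 0, "dz": 0, "ax": 0, "ay": 0, "az": 0, "fingers": 1}
  ]
}}

```text
t: 21.05
position: [0.4452, 0.3339, 0.051]
tool_rot: [1.0, -0.012, -0.001, -0.001]
wrist_force: [-0.2, -1.1, 0.2]
opening: 0.0857
```

```bash
python3 - <<'E'
from h import *
plan([.4429,.3418,-.012],-90.7,4)
E
```

```text
from [0.4452 0.3339 0.051 ] yaw -91.32 n 4 t 21.05
[{"dx":-0.6,"dy":-1.9,"dz":15.8,"ax":-0.000,"ay":0.001,"az":-0.003,"fingers":1},{"dx":-0.6,"dy":-2.0,"dz":15.8,"ax":-0.000,"ay":0.001,"az":-0.003,"fingers":1},{"dx":-0.6,"dy":-2.0,"dz":15.8,"ax":-0.000,"ay":0.001,"az":-0.003,"fingers":1},{"dx":-0.6,"dy":-2.0,"dz":15.8,"ax":-0.000,"ay":0.001,"az":-0.003,"fingers":1}]
```

Call:
{"method": "play_rows", "body": {
  "rows": [
    {"dx": -1, "dy": -6, "dz": 4, "ax": 0, "ay": 0.001, "az": -0.005, "fingers": 1},
    {"dx": -1, "dy": -3, "dz": 18, "ax": 0, "ay": 0.001, "az": -0.005, "fingers": 1},
    {"dx": -1, "dy": 0, "dz": 18, "ax": 0, "ay": 0, "az": 0, "fingers": 1},
    {"dx": 0, "dy": 0, "dz": 16, "ax": 0, "ay": 0, "az": 0, "fingers": 1},
    {"dx": 0, "dy": 0, "dz": 2, "ax": 0, "ay": 0, "az": 0, "fingers": 1},
    {"dx": 0, "dy": 0, "dz": 0, "ax": 0, "ay": 0, "az": 0, "fingers": 1}
  ]
}}

```text
t: 21.65
position: [0.4443, 0.343, -0.0063]
tool_rot: [1.0, -0.007, 0.001, -0.003]
wrist_force: [-0.1, 0.2, 0.2]
opening: 0.0852
```

```bash
python3 - <<'E'
from h import *
plan([.4429,.3418,-.012],-90.7,1)
look("w17")
E
```

```text
from [ 0.4443  0.343  -0.0063] yaw -90.86 n 1 t 21.65
[{"dx":-1.4,"dy":1.2,"dz":5.7,"ax":-0.005,"ay":-0.003,"az":-0.003,"fingers":1}]
```

View pics/w17.png

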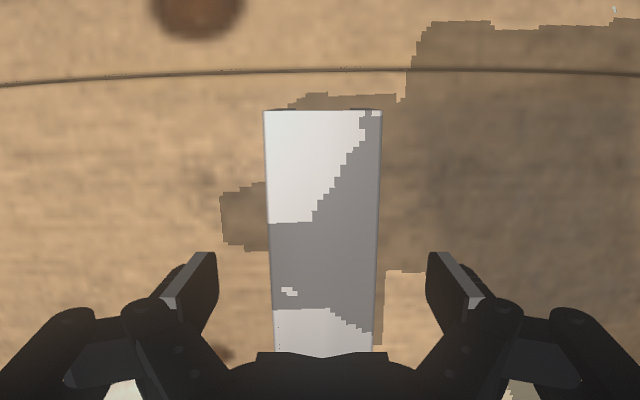

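Call:
{"method": "play_rows", "body": {
  "rows": [
    {"dx": -1.5, "dy": 1, "dz": 6, "ax": -0.005, "ay": -0.003, "az": 0.003, "fingers": 0.3},
    {"dx": 0, "dy": 0, "dz": 0, "ax": 0, "ay": 0, "az": 0, "fingers": -0.3},
    {"dx": 0, "dy": 0, "dz": 0, "ax": 0, "ay": 0, "az": 0, "fingers": -1},
    {"dx": 0, "dy": 0, "dz": 0, "ax": 0, "ay": 0, "az": 0, "fingers": -1},
    {"dx": 0, "dy": 0, "dz": 0, "ax": 0, "ay": 0, "az": 0, "fingers": -1},
    {"dx": 0, "dy": 0, "dz": 0, "ax": 0, "ay": 0, "az": 0, "fingers": -1}
  ],
  "grip_force": 60
}}

```text
t: 22.3
position: [0.4432, 0.3426, -0.011]
tool_rot: [1.0, -0.009, 0.0, -0.001]
wrist_force: [0.5, 0.3, -3.7]
opening: 0.0391
```

```bash
python3 - <<'E'
from h import *
p,=pair("w18",[(.4429,.3418,-91)],0,"narrow","narrow_channel")
o=get_obs();t=np.array([.5587,-.2995,.2]); print(o['position'],o['opening'])
plan([.5587,-.2995,.2],-15)
E
```

```text
w18 narrow [0.4434 0.3416] -90.66 0.852 d 37.9
[ 0.44319831  0.34260797 -0.01103677] 0.039413199057290335
from [ 0.4432  0.3426 -0.011 ] yaw -91.03 n 16 t 22.4
[{"dx":7.9,"dy":40.0,"dz":-13.2,"ax":-0.000,"ay":-0.000,"az":-0.083,"fingers":1},{"dx":4.6,"dy":40.5,"dz":-13.2,"ax":-0.000,"ay":-0.000,"az":-0.083,"fingers":1},{"dx":1.2,"dy":40.7,"dz":-13.2,"ax":-0.000,"ay":-0.000,"az":-0.083,"fingers":1},{"dx":-2.1,"dy":40.7,"dz":-13.2,"ax":-0.000,"ay":-0.000,"az":-0.083,"fingers":1},{"dx":-5.5,"dy":40.4,"dz":-13.2,"ax":-0.000,"ay":-0.000,"az":-0.083,"fingers":1},{"dx":-8.8,"dy":39.8,"dz":-13.2,"ax":-0.000,"ay":-0.000,"az":-0.083,"fingers":1},{"dx":-12.1,"dy":38.9,"dz":-13.2,"ax":-0.000,"ay":-0.000,"az":-0.083,"fingers":1},{"dx":-15.3,"dy":37.8,"dz":-13.2,"ax":-0.000,"ay":-0.000,"az":-0.083,"fingers":1}]
[{"dx":-18.4,"dy":36.4,"dz":-13.2,"ax":-0.000,"ay":-0.000,"az":-0.083,"fingers":1},{"dx":-21.3,"dy":34.7,"dz":-13.2,"ax":-0.000,"ay":-0.000,"az":-0.083,"fingers":1},{"dx":-24.1,"dy":32.9,"dz":-13.2,"ax":-0.000,"ay":-0.000,"az":-0.083,"fingers":1},{"dx":-26.8,"dy":30.7,"dz":-13.2,"ax":-0.000,"ay":-0.000,"az":-0.083,"fingers":1},{"dx":-29.2,"dy":28.4,"dz":-13.2,"ax":-0.000,"ay":-0.000,"az":-0.083,"fingers":1},{"dx":-31.5,"dy":25.9,"dz":-13.2,"ax":-0.000,"ay":-0.000,"az":-0.083,"fingers":1},{"dx":-33.5,"dy":23.2,"dz":-13.2,"ax":-0.000,"ay":-0.000,"az":-0.083,"fingers":1},{"dx":-35.3,"dy":20.4,"dz":-13.2,"ax":-0.000,"ay":-0.000,"az":-0.083,"fingers":1}]
```

View pics/w18f.png

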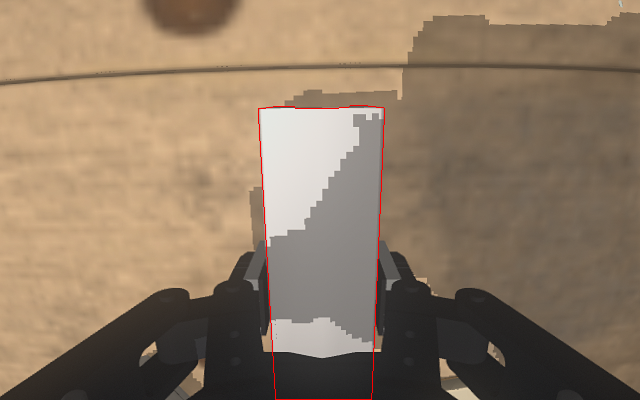

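Call:
{"method": "play_rows", "body": {
  "rows": [
    {"dx": 0, "dy": 0, "dz": -25, "ax": 0, "ay": 0, "az": 0, "fingers": -1},
    {"dx": 4, "dy": 5, "dz": -45, "ax": 0, "ay": 0, "az": -0.05, "fingers": -1},
    {"dx": 4, "dy": 30, "dz": -40, "ax": 0, "ay": 0, "az": -0.083, "fingers": -1},
    {"dx": 0, "dy": 40, "dz": -25, "ax": 0, "ay": 0, "az": -0.083, "fingers": -1},
    {"dx": -2, "dy": 41, "dz": -25, "ax": 0, "ay": 0, "az": -0.083, "fingers": -1},
    {"dx": -5, "dy": 40, "dz": -25, "ax": 0, "ay": 0, "az": -0.083, "fingers": -1},
    {"dx": -9, "dy": 40, "dz": -15, "ax": 0, "ay": 0, "az": -0.083, "fingers": -1},
    {"dx": -12, "dy": 39, "dz": -5, "ax": 0, "ay": 0, "az": -0.083, "fingers": -1}
  ]
}}

```text
t: 23.2
position: [0.483, 0.1028, 0.1999]
tool_rot: [0.961, 0.276, -0.001, 0.001]
wrist_force: [1.2, 0.3, -4.3]
opening: 0.0393
```

```bash
python3 - <<'E'
from h import *
plan([.5587,-.2995,.2],-15)
E
```

```text
from [0.483  0.1028 0.1999] yaw -58.0 n 10 t 23.2
[{"dx":-14.9,"dy":38.1,"dz":0.1,"ax":0.000,"ay":0.000,"az":-0.075,"fingers":1},{"dx":-17.7,"dy":36.9,"dz":0.1,"ax":0.000,"ay":0.000,"az":-0.075,"fingers":1},{"dx":-20.4,"dy":35.5,"dz":0.1,"ax":0.000,"ay":0.000,"az":-0.075,"fingers":1},{"dx":-23.0,"dy":33.8,"dz":0.1,"ax":0.000,"ay":0.000,"az":-0.075,"fingers":1},{"dx":-25.5,"dy":32.0,"dz":0.0,"ax":0.000,"ay":0.000,"az":-0.075,"fingers":1},{"dx":-27.8,"dy":30.0,"dz":0.0,"ax":0.000,"ay":0.000,"az":-0.075,"fingers":1},{"dx":-30.0,"dy":27.8,"dz":0.0,"ax":0.000,"ay":0.000,"az":-0.075,"fingers":1},{"dx":-32.0,"dy":25.5,"dz":0.0,"ax":0.000,"ay":0.000,"az":-0.075,"fingers":1}]
[{"dx":-33.8,"dy":23.0,"dz":0.0,"ax":0.000,"ay":0.000,"az":-0.075,"fingers":1},{"dx":-35.5,"dy":20.4,"dz":-0.0,"ax":0.000,"ay":0.000,"az":-0.075,"fingers":1}]
```

Call:
{"method": "play_rows", "body": {
  "rows": [
    {"dx": -15, "dy": 38, "dz": 0, "ax": 0, "ay": 0, "az": -0.075, "fingers": -1},
    {"dx": -18, "dy": 37, "dz": 0, "ax": 0, "ay": 0, "az": -0.075, "fingers": -1},
    {"dx": -20, "dy": 35, "dz": 0, "ax": 0, "ay": 0, "az": -0.075, "fingers": -1},
    {"dx": -23, "dy": 34, "dz": 0, "ax": 0, "ay": 0, "az": -0.075, "fingers": -1},
    {"dx": -25, "dy": 32, "dz": 0, "ax": 0, "ay": 0, "az": -0.075, "fingers": -1},
    {"dx": -28, "dy": 30, "dz": 0, "ax": 0, "ay": 0, "az": -0.075, "fingers": -1},
    {"dx": -30, "dy": 28, "dz": 0, "ax": 0, "ay": 0, "az": -0.075, "fingers": -1},
    {"dx": -32, "dy": 25, "dz": 0, "ax": 0, "ay": 0, "az": -0.075, "fingers": -1}
  ]
}}

```text
t: 24.0
position: [0.5466, -0.2301, 0.2004]
tool_rot: [0.829, 0.559, 0.002, -0.002]
wrist_force: [1.3, 0.6, -3.0]
opening: 0.0393
```

Call:
{"method": "play_rows", "body": {
  "rows": [
    {"dx": -30, "dy": 20, "dz": 20, "ax": 0, "ay": 0, "az": -0.075, "fingers": -1},
    {"dx": -18, "dy": 10, "dz": 20, "ax": 0, "ay": 0, "az": -0.05, "fingers": -1},
    {"dx": 0, "dy": 0, "dz": 0, "ax": 0, "ay": 0, "az": 0, "fingers": -1}
  ]
}}

```text
t: 24.3
position: [0.557, -0.2946, 0.1585]
tool_rot: [0.792, 0.61, 0.002, -0.001]
wrist_force: [0.0, 0.7, -3.5]
opening: 0.0391
```

```bash
python3 - <<'E'
from h import *
plan([.5587,-.2995,.09],-15,3)
im,T,m=look("w19"); v=im.copy()
for p in ([.5876,-.3076,np.radians(-15.1)],[.5298,-.2914,np.radians(-15.1)]):
    r=render("wide",p,.012,T,m,1); cv2.drawContours(v,cv2.findContours(r,0,2)[0],-1,(0,0,255),1)
cv2.imwrite("pics/w19f.png",v)
E
```

```text
from [ 0.557  -0.2946  0.1585] yaw -14.82 n 3 t 24.3
[{"dx":-1.5,"dy":0.9,"dz":22.8,"ax":0.000,"ay":-0.001,"az":0.001,"fingers":1},{"dx":-1.5,"dy":0.9,"dz":22.8,"ax":0.000,"ay":-0.001,"az":0.001,"fingers":1},{"dx":-1.4,"dy":0.9,"dz":22.8,"ax":0.000,"ay":-0.001,"az":0.001,"fingers":1}]
```

View pics/w19f.png

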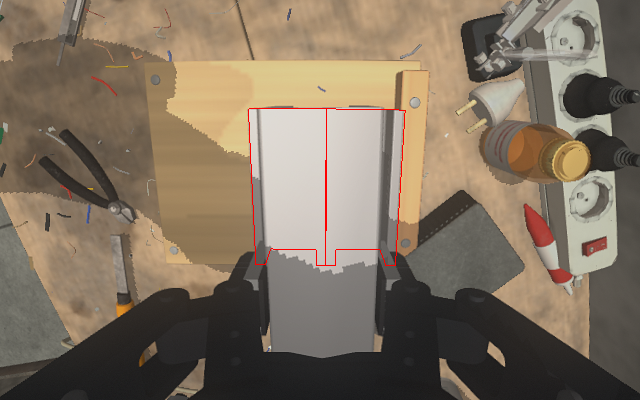

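Call:
{"method": "play_rows", "body": {
  "rows": [
    {"dx": -1.5, "dy": 1, "dz": 30, "ax": 0, "ay": -0.001, "az": 0.002, "fingers": -1},
    {"dx": -1.5, "dy": 1, "dz": 30, "ax": 0, "ay": -0.001, "az": 0.002, "fingers": -1},
    {"dx": -1.5, "dy": 0, "dz": 30, "ax": 0, "ay": 0, "az": 0, "fingers": -1},
    {"dx": 0, "dy": 0, "dz": 8, "ax": 0, "ay": 0, "az": 0, "fingers": -1},
    {"dx": 0, "dy": 0, "dz": 0, "ax": 0, "ay": 0, "az": 0, "fingers": -1}
  ]
}}

```text
t: 24.85
position: [0.5609, -0.2948, 0.0622]
tool_rot: [0.794, 0.608, 0.003, 0.001]
wrist_force: [-0.2, -0.0, -3.1]
opening: 0.039
```

```bash
python3 - <<'E'
from h import *
plan([.5583,-.2994,.045],-15,1)
im,T,m=look("w20"); v=im.copy()
for p in ([.5876,-.3076,np.radians(-15.1)],[.5298,-.2914,np.radians(-15.1)]):
    r=render("wide",p,.012,T,m,1); cv2.drawContours(v,cv2.findContours(r,0,2)[0],-1,(0,0,255),1)
cv2.imwrite("pics/w20f.png",v)
E
```

```text
from [ 0.5609 -0.2948  0.0622] yaw -15.16 n 1 t 24.85
[{"dx":-5.1,"dy":-1.4,"dz":17.2,"ax":0.006,"ay":-0.004,"az":-0.003,"fingers":1}]
```

View pics/w20f.png

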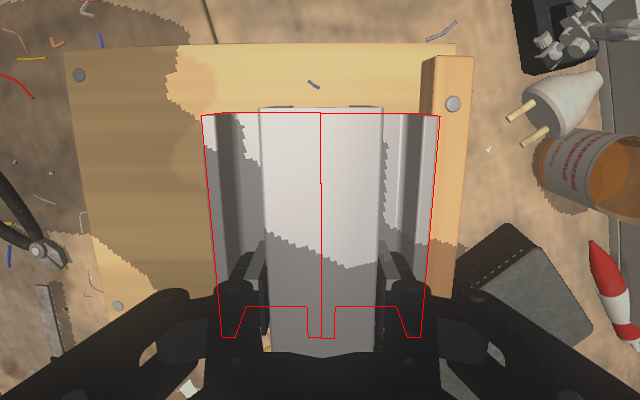

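Call:
{"method": "play_rows", "body": {
  "rows": [
    {"dx": -4, "dy": -1.5, "dz": 6, "ax": 0.006, "ay": -0.004, "az": -0.003, "fingers": -1},
    {"dx": -1.5, "dy": 0, "dz": 4, "ax": 0, "ay": 0, "az": 0, "fingers": -1},
    {"dx": 0, "dy": 0, "dz": 0, "ax": 0, "ay": 0, "az": 0, "fingers": -1}
  ]
}}

```text
t: 25.2
position: [0.5602, -0.3001, 0.0558]
tool_rot: [0.793, 0.609, 0.001, 0.002]
wrist_force: [0.3, -1.0, -3.0]
opening: 0.0392
```

```bash
python3 - <<'E'
from h import *
plan([.5583,-.2994,.025],-15,1)
E
```

```text
from [ 0.5602 -0.3001  0.0558] yaw -14.9 n 1 t 25.2
[{"dx":0.2,"dy":-2.2,"dz":30.8,"ax":0.005,"ay":0.000,"az":0.002,"fingers":1}]
```

Call:
{"method": "play_rows", "body": {
  "rows": [
    {"dx": 0, "dy": -2, "dz": 6, "ax": 0.004, "ay": 0, "az": 0.002, "fingers": -1},
    {"dx": 0, "dy": 0, "dz": 4, "ax": 0, "ay": 0, "az": 0, "fingers": -1},
    {"dx": 0, "dy": 0, "dz": 0, "ax": 0, "ay": 0, "az": 0, "fingers": -1}
  ]
}}

```text
t: 25.5
position: [0.5586, -0.2999, 0.0459]
tool_rot: [0.794, 0.608, 0.0, 0.001]
wrist_force: [-0.6, -0.2, -4.3]
opening: 0.039
```

```bash
python3 - <<'E'
from h import *
plan([.5583,-.2994,.025],-15,1)
im,T,m=look("w21"); v=im.copy()
for p in ([.5876,-.3076,np.radians(-15.1)],[.5298,-.2914,np.radians(-15.1)]):
    r=render("wide",p,.012,T,m,1); cv2.drawContours(v,cv2.findContours(r,0,2)[0],-1,(0,0,255),1)
cv2.imwrite("pics/w21f.png",v)
E
```

```text
from [ 0.5586 -0.2999  0.0459] yaw -15.04 n 1 t 25.5
[{"dx":0.4,"dy":-0.4,"dz":20.9,"ax":0.002,"ay":0.000,"az":-0.001,"fingers":1}]
```

View pics/w21f.png

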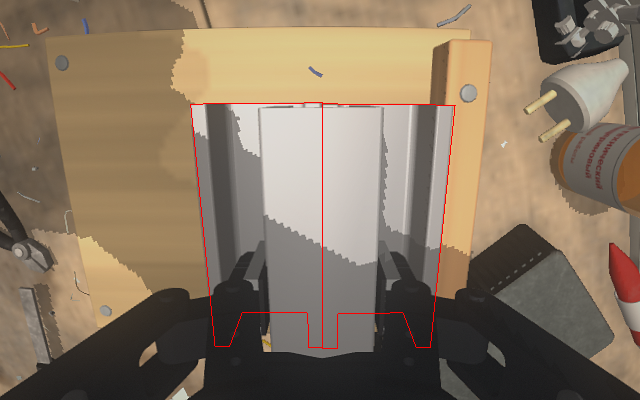

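Call:
{"method": "play_rows", "body": {
  "rows": [
    {"dx": 0, "dy": 0, "dz": 8, "ax": 0.002, "ay": 0, "az": 0, "fingers": -1},
    {"dx": 0, "dy": 0, "dz": 8, "ax": 0, "ay": 0, "az": 0, "fingers": -1}
  ]
}}

```text
t: 25.75
position: [0.5593, -0.3001, 0.03]
tool_rot: [0.794, 0.608, 0.0, 0.001]
wrist_force: [0.2, 0.6, -4.1]
opening: 0.0391
```

Call:
{"method": "play_rows", "body": {
  "rows": [
    {"dx": 0, "dy": 0, "dz": 8, "ax": 0, "ay": 0, "az": 0, "fingers": -1},
    {"dx": 0, "dy": 0, "dz": 6, "ax": 0, "ay": 0, "az": 0, "fingers": -1},
    {"dx": 0, "dy": 0, "dz": 0, "ax": 0, "ay": 0, "az": 0, "fingers": -1}
  ]
}}

```text
t: 26.05
position: [0.5585, -0.2997, 0.0129]
tool_rot: [0.794, 0.608, -0.0, -0.0]
wrist_force: [-0.7, -0.7, -3.5]
opening: 0.039
```

Call:
{"method": "play_rows", "body": {
  "rows": [
    {"dx": 0, "dy": 0, "dz": 2, "ax": 0, "ay": 0, "az": 0, "fingers": -1},
    {"dx": 0, "dy": 0, "dz": 1, "ax": 0, "ay": 0, "az": 0, "fingers": -1}
  ]
}}

```text
t: 26.25
position: [0.5584, -0.2999, 0.0096]
tool_rot: [0.794, 0.608, -0.0, -0.0]
wrist_force: [0.5, 0.1, -2.6]
opening: 0.0393
```

Call:
{"method": "play_rows", "body": {
  "rows": [
    {"dx": 0, "dy": 0, "dz": 1, "ax": 0, "ay": 0, "az": 0, "fingers": -1}
  ]
}}

```text
t: 26.35
position: [0.5585, -0.3, 0.0087]
tool_rot: [0.794, 0.608, -0.0, -0.0]
wrist_force: [0.5, 0.2, -3.8]
opening: 0.0393
```

Call:
{"method": "play_rows", "body": {
  "rows": [
    {"dx": 0, "dy": 0, "dz": 0.5, "ax": 0, "ay": 0, "az": 0, "fingers": 0.15},
    {"dx": 0, "dy": 0, "dz": 0, "ax": 0, "ay": 0, "az": 0, "fingers": 0.15},
    {"dx": 0, "dy": 0, "dz": 0, "ax": 0, "ay": 0, "az": 0, "fingers": 0.15}
  ]
}}

```text
t: 26.65
position: [0.5592, -0.3005, 0.0091]
tool_rot: [0.794, 0.608, 0.0, 0.0]
wrist_force: [-0.6, -0.8, -0.4]
opening: 0.049
```

Call:
{"method": "play_rows", "body": {
  "rows": [
    {"dx": 0, "dy": 0, "dz": -10, "ax": 0, "ay": 0, "az": 0, "fingers": 0.15},
    {"dx": 0, "dy": 0, "dz": -20, "ax": 0, "ay": 0, "az": 0, "fingers": 0.15},
    {"dx": 0, "dy": 0, "dz": -40, "ax": 0, "ay": 0, "az": 0, "fingers": 0.15},
    {"dx": 0, "dy": 0, "dz": -45, "ax": 0, "ay": 0, "az": 0, "fingers": 0.6},
    {"dx": -20, "dy": 0, "dz": -45, "ax": 0, "ay": 0, "az": 0, "fingers": 1},
    {"dx": -20, "dy": 0, "dz": -20, "ax": 0, "ay": 0, "az": 0, "fingers": 1},
    {"dx": 0, "dy": 0, "dz": 0, "ax": 0, "ay": 0, "az": 0, "fingers": 1}
  ]
}}

```text
t: 27.35
position: [0.5479, -0.3404, 0.2004]
tool_rot: [0.794, 0.608, 0.0, 0.001]
wrist_force: [-0.4, 1.7, -0.3]
opening: 0.0856
```

```bash
python3 - <<'E'
from h import *
p,=pair("w22",[(.5585,-.2998,-15)],.018,"narrow","narrow_channel")
plan([.5286,.0631,.16],-86.3)
E
```

```text
w22 narrow [ 0.5578 -0.3003] -14.83 0.979 d 1.9
from [ 0.5481 -0.3374  0.1972] yaw -14.97 n 9 t 27.45
[{"dx":42.4,"dy":-13.6,"dz":4.2,"ax":-0.000,"ay":0.000,"az":0.138,"fingers":1},{"dx":40.1,"dy":-19.3,"dz":4.2,"ax":-0.000,"ay":0.000,"az":0.138,"fingers":1},{"dx":37.1,"dy":-24.7,"dz":4.2,"ax":-0.000,"ay":0.000,"az":0.138,"fingers":1},{"dx":33.3,"dy":-29.5,"dz":4.2,"ax":-0.000,"ay":0.000,"az":0.138,"fingers":1},{"dx":29.0,"dy":-33.9,"dz":4.2,"ax":-0.000,"ay":0.000,"az":0.138,"fingers":1},{"dx":24.0,"dy":-37.5,"dz":4.2,"ax":-0.000,"ay":0.000,"az":0.138,"fingers":1},{"dx":18.6,"dy":-40.5,"dz":4.2,"ax":-0.000,"ay":0.000,"az":0.138,"fingers":1},{"dx":12.8,"dy":-42.7,"dz":4.1,"ax":-0.000,"ay":0.000,"az":0.138,"fingers":1}]
[{"dx":6.8,"dy":-44.0,"dz":4.1,"ax":-0.000,"ay":0.000,"az":0.138,"fingers":1}]
```

View pics/w22f.png

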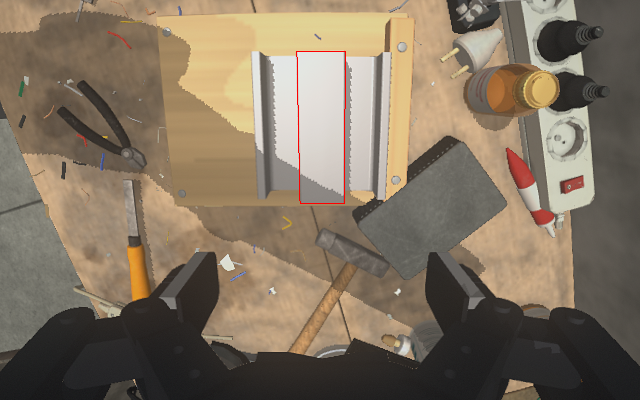

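Call:
{"method": "play_rows", "body": {
  "rows": [
    {"dx": 42, "dy": -14, "dz": 0, "ax": 0, "ay": 0, "az": 0.138, "fingers": 1},
    {"dx": 40, "dy": -19, "dz": 0, "ax": 0, "ay": 0, "az": 0.138, "fingers": 1},
    {"dx": 37, "dy": -25, "dz": 0, "ax": 0, "ay": 0, "az": 0.138, "fingers": 1},
    {"dx": 33, "dy": -30, "dz": 0, "ax": 0, "ay": 0, "az": 0.138, "fingers": 1},
    {"dx": 29, "dy": -34, "dz": 0, "ax": 0, "ay": 0, "az": 0.138, "fingers": 1},
    {"dx": 24, "dy": -38, "dz": 0, "ax": 0, "ay": 0, "az": 0.138, "fingers": 1},
    {"dx": 19, "dy": -40, "dz": 5, "ax": 0, "ay": 0, "az": 0.138, "fingers": 1},
    {"dx": 13, "dy": -40, "dz": 10, "ax": 0, "ay": 0, "az": 0.138, "fingers": 1}
  ]
}}

```text
t: 28.25
position: [0.5288, 0.0283, 0.1748]
tool_rot: [0.997, 0.08, -0.006, -0.001]
wrist_force: [1.3, 0.2, -1.3]
opening: 0.0853
```

Call:
{"method": "play_rows", "body": {
  "rows": [
    {"dx": -5, "dy": -25, "dz": 15, "ax": 0, "ay": 0, "az": 0.1, "fingers": 1},
    {"dx": 0, "dy": 0, "dz": 0, "ax": 0, "ay": 0, "az": 0, "fingers": 1}
  ]
}}

```text
t: 28.45
position: [0.5168, 0.0613, 0.1559]
tool_rot: [1.0, 0.03, -0.008, 0.0]
wrist_force: [-0.2, -0.7, 0.3]
opening: 0.0856
```

```bash
python3 - <<'E'
from h import *
p,=pair("w23",[(.5286,.0631,-86.3)],0,"bar","flat_bar")
plan([p[0],p[1],.05],np.degrees(p[2]),4)
E
```

```text
w23 bar [0.5301 0.0637] -86.04 0.969 d 10.1
from [0.5186 0.0581 0.1578] yaw -86.43 n 4 t 28.55
[{"dx":3.3,"dy":-1.2,"dz":26.9,"ax":-0.000,"ay":0.004,"az":-0.002,"fingers":1},{"dx":3.2,"dy":-1.2,"dz":26.9,"ax":-0.000,"ay":0.004,"az":-0.002,"fingers":1},{"dx":3.1,"dy":-1.2,"dz":26.9,"ax":-0.000,"ay":0.004,"az":-0.002,"fingers":1},{"dx":3.1,"dy":-1.2,"dz":26.9,"ax":-0.000,"ay":0.004,"az":-0.002,"fingers":1}]
```

View pics/w23f.png

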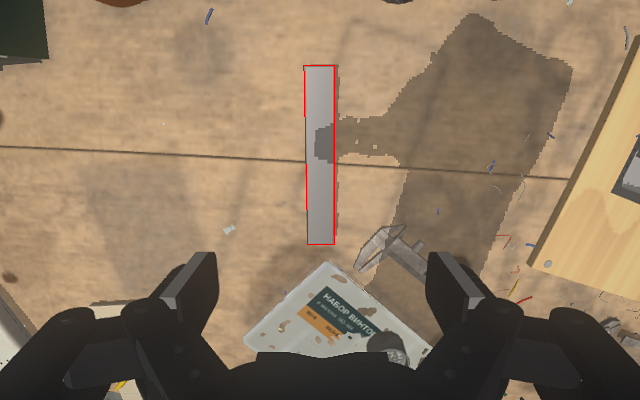

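```bash
python3 - <<'E'
from h import *
T=np.load("pics/w23.npz")["T"]; m=camera_model("wrist")
print(pix2plane([[400,226],[358,270],[425,262]],T,m,.009).round(3))
E
```

```text
[[ 0.47  -0.017  0.009]
 [ 0.42   0.019  0.009]
 [ 0.433 -0.047  0.009]]
```

Call:
{"method": "play_rows", "body": {
  "rows": [
    {"dx": 3, "dy": -1, "dz": 27, "ax": 0, "ay": 0.004, "az": 0, "fingers": 1},
    {"dx": 3, "dy": -1, "dz": 27, "ax": 0, "ay": 0.004, "az": 0, "fingers": 1},
    {"dx": 2, "dy": -1, "dz": 27, "ax": 0, "ay": 0.004, "az": 0, "fingers": 1},
    {"dx": 1, "dy": -1, "dz": 25, "ax": 0, "ay": 0.003, "az": 0, "fingers": 1},
    {"dx": 0, "dy": 0, "dz": 0, "ax": 0, "ay": 0, "az": 0, "fingers": 1}
  ]
}}

```text
t: 29.05
position: [0.5285, 0.0576, 0.05]
tool_rot: [0.999, 0.032, 0.002, -0.001]
wrist_force: [0.4, -0.4, 0.6]
opening: 0.0854
```

```bash
python3 - <<'E'
from h import *
p,=pair("w24",[(.5301,.0637,-86.1)],0,"bar","flat_bar")
plan([.5301,.0637,-.022],-86.1,4)
E
```

```text
w24 bar [0.5299 0.0634] -86.33 0.976 d 18.3
from [0.5299 0.0575 0.0525] yaw -86.37 n 4 t 29.15
[{"dx":0.0,"dy":-1.5,"dz":18.6,"ax":-0.000,"ay":-0.002,"az":-0.001,"fingers":1},{"dx":0.1,"dy":-1.5,"dz":18.6,"ax":-0.000,"ay":-0.002,"az":-0.001,"fingers":1},{"dx":0.1,"dy":-1.5,"dz":18.6,"ax":-0.000,"ay":-0.002,"az":-0.001,"fingers":1},{"dx":0.1,"dy":-1.5,"dz":18.6,"ax":-0.000,"ay":-0.002,"az":-0.001,"fingers":1}]
```

View pics/w24f.png

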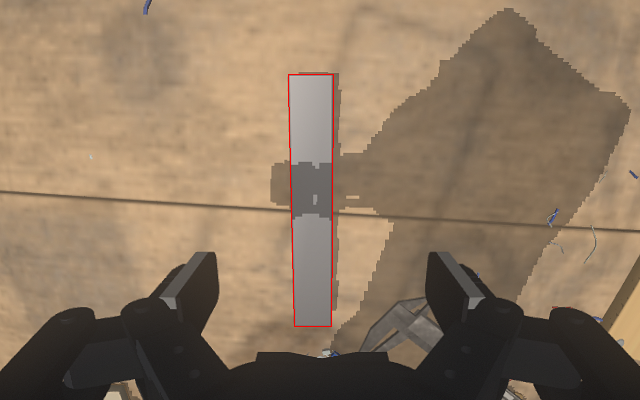

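Call:
{"method": "play_rows", "body": {
  "rows": [
    {"dx": 0, "dy": -3, "dz": 18, "ax": 0, "ay": -0.002, "az": 0, "fingers": 1},
    {"dx": 0, "dy": -3, "dz": 18, "ax": 0, "ay": -0.002, "az": 0, "fingers": 1},
    {"dx": 0, "dy": 0, "dz": 18, "ax": 0, "ay": -0.002, "az": 0, "fingers": 1},
    {"dx": 0, "dy": 0, "dz": 12, "ax": 0, "ay": 0, "az": 0, "fingers": 1},
    {"dx": 0, "dy": 0, "dz": 0, "ax": 0, "ay": 0, "az": 0, "fingers": 1}
  ]
}}

```text
t: 29.65
position: [0.5354, 0.0627, -0.0077]
tool_rot: [0.999, 0.032, 0.006, -0.002]
wrist_force: [0.4, 0.2, 0.6]
opening: 0.0855
```

```bash
python3 - <<'E'
from h import *
plan([.5301,.0637,-.022],-86.3,1)
E
```

```text
from [ 0.5354  0.0627 -0.0077] yaw -86.33 n 1 t 29.65
[{"dx":-5.4,"dy":-1.2,"dz":14.2,"ax":-0.004,"ay":-0.011,"az":-0.001,"fingers":1}]
```

Call:
{"method": "play_rows", "body": {
  "rows": [
    {"dx": -4, "dy": -1, "dz": 8, "ax": -0.004, "ay": -0.011, "az": 0, "fingers": 1},
    {"dx": -1, "dy": 0, "dz": 5, "ax": 0, "ay": 0, "az": 0, "fingers": 1},
    {"dx": 0, "dy": 0, "dz": 0, "ax": 0, "ay": 0, "az": 0, "fingers": 0.5}
  ]
}}

```text
t: 29.95
position: [0.5315, 0.0635, -0.0194]
tool_rot: [0.999, 0.032, 0.001, -0.0]
wrist_force: [0.2, -1.0, -0.4]
opening: 0.0731
```

```bash
python3 - <<'E'
from h import *
plan([.5301,.0637,-.022],-86.3,1)
E
```

```text
from [ 0.5315  0.0635 -0.0194] yaw -86.33 n 1 t 29.95
[{"dx":-1.4,"dy":-0.3,"dz":2.6,"ax":-0.001,"ay":-0.002,"az":-0.000,"fingers":1}]
```

Call:
{"method": "play_rows", "body": {
  "rows": [
    {"dx": -1, "dy": 0, "dz": 2, "ax": 0, "ay": -0.002, "az": 0, "fingers": 0},
    {"dx": 0, "dy": 0, "dz": 0, "ax": 0, "ay": 0, "az": 0, "fingers": -0.5},
    {"dx": 0, "dy": 0, "dz": 0, "ax": 0, "ay": 0, "az": 0, "fingers": -1},
    {"dx": 0, "dy": 0, "dz": 0, "ax": 0, "ay": 0, "az": 0, "fingers": -1},
    {"dx": 0, "dy": 0, "dz": 0, "ax": 0, "ay": 0, "az": 0, "fingers": -1},
    {"dx": 0, "dy": 0, "dz": 0, "ax": 0, "ay": 0, "az": 0, "fingers": -1}
  ],
  "grip_force": 80
}}

```text
t: 30.55
position: [0.5305, 0.0638, -0.0205]
tool_rot: [0.999, 0.032, 0.0, -0.001]
wrist_force: [0.9, -0.2, -4.4]
opening: 0.0229
```

```bash
python3 - <<'E'
from h import *
p,=pair("w25",[(.5299,.0634,-86.3)],0,"bar","flat_bar")
b=np.array([.5298,-.2914]); d=np.array([np.cos(np.radians(-15.1)),np.sin(np.radians(-15.1))])
t=b-d*(.030+.0125+.024); print("target",t)
plan([.4655,-.274,.16],-15)
E
```

```text
w25 bar [0.5294 0.0629] -86.29 0.854 d 70.3
target [ 0.46559607 -0.27407645]
from [ 0.5305  0.0638 -0.0205] yaw -86.32 n 9 t 30.65
[{"dx":-9.6,"dy":37.0,"dz":-20.1,"ax":-0.000,"ay":-0.000,"az":-0.138,"fingers":1},{"dx":-14.6,"dy":35.3,"dz":-20.1,"ax":-0.000,"ay":-0.000,"az":-0.138,"fingers":1},{"dx":-19.3,"dy":32.9,"dz":-20.1,"ax":-0.000,"ay":-0.000,"az":-0.138,"fingers":1},{"dx":-23.7,"dy":29.9,"dz":-20.1,"ax":-0.000,"ay":-0.000,"az":-0.138,"fingers":1},{"dx":-27.6,"dy":26.4,"dz":-20.1,"ax":-0.000,"ay":-0.000,"az":-0.138,"fingers":1},{"dx":-31.0,"dy":22.3,"dz":-20.1,"ax":-0.000,"ay":-0.000,"az":-0.138,"fingers":1},{"dx":-33.8,"dy":17.9,"dz":-20.1,"ax":-0.000,"ay":-0.000,"az":-0.138,"fingers":1},{"dx":-35.9,"dy":13.0,"dz":-20.1,"ax":-0.000,"ay":-0.000,"az":-0.138,"fingers":1}]
[{"dx":-37.4,"dy":8.0,"dz":-20.1,"ax":-0.000,"ay":-0.000,"az":-0.138,"fingers":1}]
```

View pics/w25f.png

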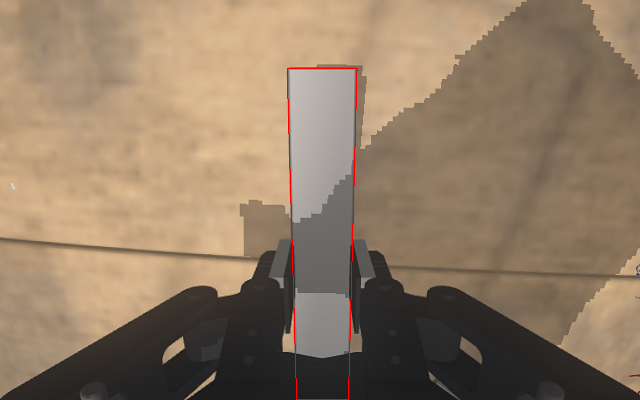

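Call:
{"method": "play_rows", "body": {
  "rows": [
    {"dx": 0, "dy": 0, "dz": -25, "ax": 0, "ay": 0, "az": 0, "fingers": -1},
    {"dx": 0, "dy": 0, "dz": -45, "ax": 0, "ay": 0, "az": -0.1, "fingers": -1},
    {"dx": -12, "dy": 37, "dz": -45, "ax": 0, "ay": 0, "az": -0.138, "fingers": -1},
    {"dx": -17, "dy": 37, "dz": -40, "ax": 0, "ay": 0, "az": -0.138, "fingers": -1},
    {"dx": -22, "dy": 37, "dz": -20, "ax": 0, "ay": 0, "az": -0.138, "fingers": -1},
    {"dx": -27, "dy": 32, "dz": 0, "ax": 0, "ay": 0, "az": -0.138, "fingers": -1},
    {"dx": -30, "dy": 28, "dz": 0, "ax": 0, "ay": 0, "az": -0.138, "fingers": -1},
    {"dx": -33, "dy": 24, "dz": 0, "ax": 0, "ay": 0, "az": -0.138, "fingers": -1}
  ]
}}

```text
t: 31.45
position: [0.507, -0.1742, 0.149]
tool_rot: [0.869, 0.496, -0.002, 0.0]
wrist_force: [0.8, 0.0, -4.3]
opening: 0.0225
```

```bash
python3 - <<'E'
from h import *
plan([.4656,-.274,.13],-15)
E
```

```text
from [ 0.507  -0.1742  0.149 ] yaw -30.57 n 3 t 31.45
[{"dx":-35.7,"dy":5.0,"dz":6.4,"ax":-0.000,"ay":0.001,"az":-0.091,"fingers":1},{"dx":-36.0,"dy":1.8,"dz":6.4,"ax":-0.000,"ay":0.001,"az":-0.091,"fingers":1},{"dx":-36.0,"dy":-1.5,"dz":6.4,"ax":-0.000,"ay":0.001,"az":-0.091,"fingers":1}]
```

Call:
{"method": "play_rows", "body": {
  "rows": [
    {"dx": -30, "dy": 4, "dz": 5, "ax": 0, "ay": 0.001, "az": -0.091, "fingers": -1},
    {"dx": -30, "dy": 0, "dz": 5, "ax": 0, "ay": 0.001, "az": -0.091, "fingers": -1},
    {"dx": -22, "dy": -6, "dz": 5, "ax": 0, "ay": 0.001, "az": -0.07, "fingers": -1},
    {"dx": -8, "dy": -6, "dz": 0, "ax": 0, "ay": 0, "az": 0, "fingers": -1},
    {"dx": 0, "dy": 0, "dz": 0, "ax": 0, "ay": 0, "az": 0, "fingers": -1}
  ]
}}

```text
t: 31.95
position: [0.4563, -0.2637, 0.1339]
tool_rot: [0.798, 0.603, -0.0, -0.0]
wrist_force: [0.2, -0.1, -4.7]
opening: 0.0224
```

```bash
python3 - <<'E'
from h import *
plan([.4656,-.274,.05],-15,3)
im,T,m=look("w26"); v=im.copy()
for p in ([.5876,-.3076,np.radians(-15.1)],[.5298,-.2914,np.radians(-15.1)]):
    r=render("wide",p,.012,T,m,1); cv2.drawContours(v,cv2.findContours(r,0,2)[0],-1,(0,0,255),1)
cv2.imwrite("pics/w26f.png",v)
E
```

```text
from [ 0.4563 -0.2637  0.1339] yaw -15.87 n 3 t 31.95
[{"dx":-2.4,"dy":3.9,"dz":28.0,"ax":-0.000,"ay":0.000,"az":-0.005,"fingers":1},{"dx":-2.5,"dy":3.9,"dz":28.0,"ax":-0.000,"ay":0.000,"az":-0.005,"fingers":1},{"dx":-2.5,"dy":3.9,"dz":28.0,"ax":-0.000,"ay":0.000,"az":-0.005,"fingers":1}]
```

View pics/w26f.png

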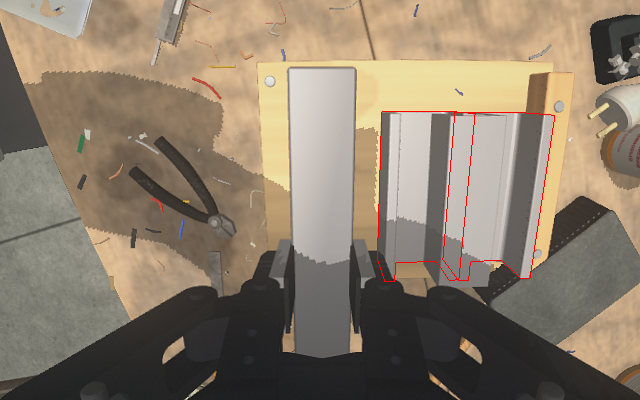

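```bash
python3 - <<'E'
from h import *
plan([.4559,-.2715,.02],-15.1,4)
E
```

```text
from [ 0.457  -0.263   0.1339] yaw -15.81 n 4 t 32.0
[{"dx":-2.1,"dy":0.3,"dz":28.5,"ax":-0.000,"ay":0.000,"az":-0.003,"fingers":1},{"dx":-2.1,"dy":0.3,"dz":28.5,"ax":-0.000,"ay":0.000,"az":-0.003,"fingers":1},{"dx":-2.1,"dy":0.3,"dz":28.5,"ax":-0.000,"ay":0.000,"az":-0.003,"fingers":1},{"dx":-2.1,"dy":0.3,"dz":28.5,"ax":-0.000,"ay":0.000,"az":-0.003,"fingers":1}]
```

Call:
{"method": "play_rows", "body": {
  "rows": [
    {"dx": -3, "dy": 0, "dz": 28, "ax": 0, "ay": 0, "az": -0.004, "fingers": -1},
    {"dx": -3, "dy": 0, "dz": 28, "ax": 0, "ay": 0, "az": -0.004, "fingers": -1},
    {"dx": -2, "dy": 0, "dz": 24, "ax": 0, "ay": 0, "az": -0.003, "fingers": -1},
    {"dx": -1, "dy": 0, "dz": 12, "ax": 0, "ay": 0, "az": 0, "fingers": -1},
    {"dx": 0, "dy": 0, "dz": 0, "ax": 0, "ay": 0, "az": 0, "fingers": -1}
  ]
}}

```text
t: 32.5
position: [0.4605, -0.2662, 0.0397]
tool_rot: [0.793, 0.609, 0.001, 0.001]
wrist_force: [-0.0, 0.3, -4.2]
opening: 0.0228
```

```bash
python3 - <<'E'
from h import *
plan([.4559,-.2715,-.0075],-15.1,1)
look("w27")
E
```

```text
from [ 0.4605 -0.2662  0.0397] yaw -14.98 n 1 t 32.5
[{"dx":-6.4,"dy":-3.2,"dz":47.2,"ax":0.002,"ay":-0.001,"az":0.002,"fingers":1}]
```

View pics/w27.png

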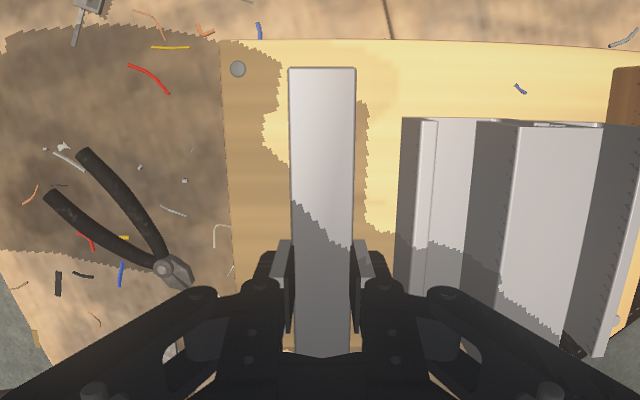

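Call:
{"method": "play_rows", "body": {
  "rows": [
    {"dx": -4, "dy": -2, "dz": 15, "ax": 0.002, "ay": -0.001, "az": 0.002, "fingers": -1},
    {"dx": -3, "dy": -2, "dz": 15, "ax": 0, "ay": 0, "az": 0, "fingers": -1},
    {"dx": 0, "dy": 0, "dz": 6, "ax": 0, "ay": 0, "az": 0, "fingers": -1},
    {"dx": 0, "dy": 0, "dz": 0, "ax": 0, "ay": 0, "az": 0, "fingers": -1}
  ]
}}

```text
t: 32.95
position: [0.4571, -0.2721, 0.0037]
tool_rot: [0.794, 0.608, 0.002, 0.002]
wrist_force: [0.3, -0.1, -5.7]
opening: 0.023
```

```bash
python3 - <<'E'
from h import *
plan([.4559,-.2715,-.0075],-15.1,1)
E
```

```text
from [ 0.4571 -0.2721  0.0037] yaw -15.04 n 1 t 32.95
[{"dx":0.3,"dy":-1.3,"dz":11.2,"ax":0.005,"ay":-0.000,"az":0.001,"fingers":1}]
```

Call:
{"method": "play_rows", "body": {
  "rows": [
    {"dx": 0, "dy": -1, "dz": 5, "ax": 0.004, "ay": 0, "az": 0, "fingers": -1},
    {"dx": 0, "dy": 0, "dz": 3, "ax": 0, "ay": 0, "az": 0, "fingers": -1},
    {"dx": 0, "dy": 0, "dz": 0, "ax": 0, "ay": 0, "az": 0, "fingers": -1}
  ]
}}

```text
t: 33.25
position: [0.4563, -0.2722, -0.0046]
tool_rot: [0.794, 0.608, 0.0, 0.0]
wrist_force: [-1.3, -0.2, -4.9]
opening: 0.0225
```

Call:
{"method": "play_rows", "body": {
  "rows": [
    {"dx": 0, "dy": 0, "dz": 1, "ax": 0, "ay": 0, "az": 0, "fingers": -1},
    {"dx": 0, "dy": 0, "dz": 1, "ax": 0, "ay": 0, "az": 0, "fingers": -1}
  ]
}}

```text
t: 33.45
position: [0.4566, -0.2723, -0.0063]
tool_rot: [0.794, 0.608, 0.001, 0.001]
wrist_force: [0.3, -0.2, -4.7]
opening: 0.0225
```

Call:
{"method": "play_rows", "body": {
  "rows": [
    {"dx": 0, "dy": 0, "dz": 0.5, "ax": 0, "ay": 0, "az": 0, "fingers": -0.1},
    {"dx": 0, "dy": 0, "dz": 0, "ax": 0, "ay": 0, "az": 0, "fingers": -0.1},
    {"dx": 0, "dy": 0, "dz": -10, "ax": 0, "ay": 0, "az": 0, "fingers": -0.1},
    {"dx": 0, "dy": 0, "dz": -30, "ax": 0, "ay": 0, "az": 0, "fingers": 0.3},
    {"dx": 0, "dy": -3, "dz": -45, "ax": 0, "ay": 0, "az": 0.1, "fingers": 0.6},
    {"dx": 0, "dy": -6, "dz": -35, "ax": 0, "ay": 0, "az": 0.145, "fingers": 0.6},
    {"dx": -1, "dy": -6, "dz": 0, "ax": 0, "ay": 0, "az": 0.145, "fingers": 0.6},
    {"dx": -2, "dy": -6, "dz": 0, "ax": 0, "ay": 0, "az": 0.145, "fingers": 0.6}
  ]
}}

```text
t: 34.25
position: [0.4366, -0.2666, 0.1222]
tool_rot: [0.929, 0.369, 0.003, 0.001]
wrist_force: [0.2, 0.7, -0.5]
opening: 0.0681
```

```bash
python3 - <<'E'
from h import *
plan([.4218,-.263,.11],-105.1)
E
```

```text
from [ 0.4366 -0.2666  0.1222] yaw -46.7 n 8 t 34.25
[{"dx":-1.0,"dy":-1.6,"dz":1.5,"ax":0.000,"ay":-0.001,"az":0.127,"fingers":1},{"dx":-1.2,"dy":-1.5,"dz":1.5,"ax":0.000,"ay":-0.001,"az":0.127,"fingers":1},{"dx":-1.4,"dy":-1.3,"dz":1.5,"ax":0.000,"ay":-0.001,"az":0.127,"fingers":1},{"dx":-1.6,"dy":-1.1,"dz":1.5,"ax":0.000,"ay":-0.001,"az":0.127,"fingers":1},{"dx":-1.7,"dy":-0.9,"dz":1.5,"ax":0.000,"ay":-0.001,"az":0.127,"fingers":1},{"dx":-1.8,"dy":-0.7,"dz":1.5,"ax":0.000,"ay":-0.001,"az":0.127,"fingers":1},{"dx":-1.9,"dy":-0.4,"dz":1.5,"ax":0.000,"ay":-0.001,"az":0.127,"fingers":1},{"dx":-1.9,"dy":-0.2,"dz":1.5,"ax":0.000,"ay":-0.001,"az":0.127,"fingers":1}]
```

Call:
{"method": "play_rows", "body": {
  "rows": [
    {"dx": -2, "dy": -2, "dz": 0, "ax": 0, "ay": -0.001, "az": 0.14, "fingers": 0.6},
    {"dx": -2, "dy": -2, "dz": 0, "ax": 0, "ay": -0.001, "az": 0.14, "fingers": 0.6},
    {"dx": -2, "dy": -1, "dz": 0, "ax": 0, "ay": -0.001, "az": 0.14, "fingers": 0.6},
    {"dx": -2, "dy": -1, "dz": 0, "ax": 0, "ay": -0.001, "az": 0.14, "fingers": 0.6},
    {"dx": -2, "dy": -1, "dz": 0, "ax": 0, "ay": -0.001, "az": 0.14, "fingers": 0.6},
    {"dx": -2, "dy": 0, "dz": 0, "ax": 0, "ay": -0.001, "az": 0.14, "fingers": 0.6},
    {"dx": -2, "dy": 0, "dz": 0, "ax": 0, "ay": -0.001, "az": 0.12, "fingers": 0.6},
    {"dx": 0, "dy": 0, "dz": 0, "ax": 0, "ay": 0, "az": 0, "fingers": 0.6}
  ]
}}

```text
t: 35.05
position: [0.4206, -0.2639, 0.1292]
tool_rot: [0.992, -0.125, 0.004, -0.002]
wrist_force: [-0.3, -0.0, 0.0]
opening: 0.0684
```

```bash
python3 - <<'E'
from h import *
p,=pair("w28",[(.4566,-.2723,-15)],.012,"bar","flat_bar")
b=np.array([.5298,-.2914]); d=np.array([np.cos(np.radians(-15.1)),np.sin(np.radians(-15.1))]); n=np.array([-d[1],d[0]])
e=p[:2]-b; print(e@d,e@n)
t=p[:2]-d*.038; print(t)
plan([t[0],t[1],-.012],-105.1,4)
E
```

```text
w28 bar [ 0.4564 -0.2736] -14.98 0.975 d 2.5
-0.07549639357805976 -0.0019327398271333576
[ 0.41971885 -0.26369969]
from [ 0.4209 -0.264   0.1292] yaw -103.96 n 4 t 35.15
[{"dx":-0.6,"dy":0.2,"dz":35.3,"ax":-0.001,"ay":-0.002,"az":0.005,"fingers":1},{"dx":-0.5,"dy":0.2,"dz":35.3,"ax":-0.001,"ay":-0.002,"az":0.005,"fingers":1},{"dx":-0.4,"dy":0.1,"dz":35.3,"ax":-0.001,"ay":-0.002,"az":0.005,"fingers":1},{"dx":-0.4,"dy":0.1,"dz":35.3,"ax":-0.001,"ay":-0.002,"az":0.005,"fingers":1}]
```

View pics/w28f.png

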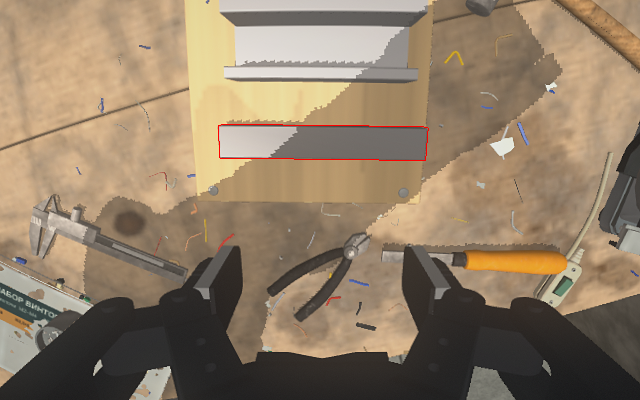

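Call:
{"method": "play_rows", "body": {
  "rows": [
    {"dx": -2, "dy": 0, "dz": 35, "ax": -0.001, "ay": -0.003, "az": 0.006, "fingers": 0.6},
    {"dx": -2, "dy": 0, "dz": 35, "ax": -0.001, "ay": -0.003, "az": 0.006, "fingers": 0.6},
    {"dx": -2, "dy": 0, "dz": 30, "ax": -0.001, "ay": -0.003, "az": 0.006, "fingers": 0.6},
    {"dx": -1, "dy": 0, "dz": 20, "ax": 0, "ay": -0.002, "az": 0, "fingers": 0.6},
    {"dx": 0, "dy": 0, "dz": 0, "ax": 0, "ay": 0, "az": 0, "fingers": 0.6}
  ]
}}

```text
t: 35.65
position: [0.4178, -0.2613, 0.0075]
tool_rot: [0.993, -0.121, 0.002, -0.003]
wrist_force: [-0.7, -0.8, 0.3]
opening: 0.0686
```

```bash
python3 - <<'E'
from h import *
plan([.4197,-.2637,-.015],-105.1,1)
look("w29")
E
```

```text
from [ 0.4178 -0.2613  0.0075] yaw -103.85 n 1 t 35.65
[{"dx":2.4,"dy":2.0,"dz":22.5,"ax":-0.006,"ay":-0.002,"az":0.022,"fingers":1}]
```

View pics/w29.png

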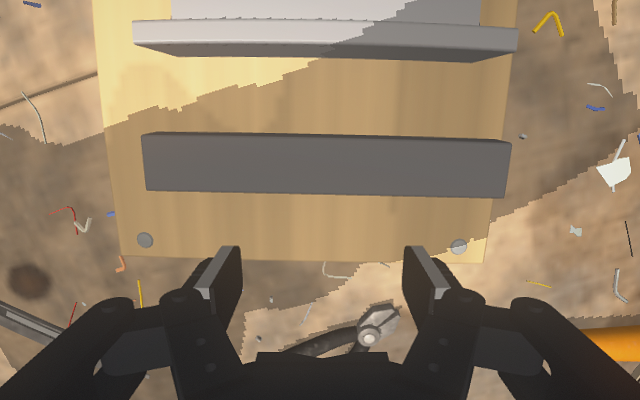

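Call:
{"method": "play_rows", "body": {
  "rows": [
    {"dx": 1, "dy": 2, "dz": 12, "ax": -0.006, "ay": -0.002, "az": 0.022, "fingers": 0.6},
    {"dx": 1, "dy": 0, "dz": 8, "ax": 0, "ay": 0, "az": 0, "fingers": 0.6},
    {"dx": 0, "dy": 0, "dz": 0, "ax": 0, "ay": 0, "az": 0, "fingers": 0.6}
  ]
}}

```text
t: 36.0
position: [0.422, -0.265, -0.0101]
tool_rot: [0.991, -0.131, 0.003, 0.001]
wrist_force: [-0.3, 1.1, 0.2]
opening: 0.0682
```

```bash
python3 - <<'E'
from h import *
d=np.array([np.cos(np.radians(-15.1)),np.sin(np.radians(-15.1)),0])
p=get_obs()['position']; print(p@d,"contact bar at",np.array([.4564,-.2736,0])@d-.0235,"final",np.array([.5298,-.2914,0])@d-.030-.025-.011)
plan([.4197,-.2637,-.015],-105.1,1)
look("w30")
E
```

```text
0.47645506381319025 contact bar at 0.4884157422979069 final 0.5214184136582812
from [ 0.422  -0.265  -0.0101] yaw -105.03 n 1 t 36.0
[{"dx":-2.6,"dy":-0.7,"dz":4.9,"ax":0.001,"ay":-0.005,"az":0.001,"fingers":1}]
```

View pics/w30.png

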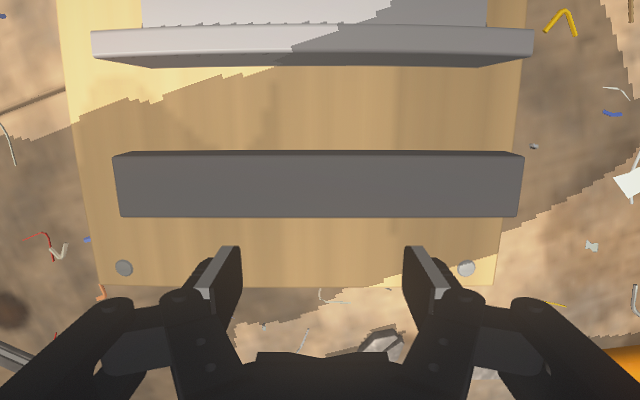

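Call:
{"method": "play_rows", "body": {
  "rows": [
    {"dx": 3, "dy": 0, "dz": 4, "ax": 0, "ay": -0.005, "az": 0, "fingers": 0.6},
    {"dx": 4, "dy": 0, "dz": 1, "ax": 0, "ay": 0, "az": 0, "fingers": 0.6},
    {"dx": 3, "dy": 0, "dz": 0, "ax": 0, "ay": 0, "az": 0, "fingers": 0.6},
    {"dx": 3, "dy": 0, "dz": 0, "ax": 0, "ay": 0, "az": 0, "fingers": 0.6},
    {"dx": 0, "dy": 0, "dz": 0, "ax": 0, "ay": 0, "az": 0, "fingers": 0.6}
  ]
}}

```text
t: 36.55
position: [0.436, -0.2687, -0.0142]
tool_rot: [0.991, -0.13, 0.0, 0.0]
wrist_force: [-1.1, -0.7, -0.8]
opening: 0.0683
```

```bash
python3 - <<'E'
from h import *
d=np.array([np.cos(np.radians(-15.1)),np.sin(np.radians(-15.1)),0])
p=get_obs()['position']; print(p,p@d)
plan(p+d*.03,-105.1,1)
look("w31")
E
```

```text
[ 0.43601873 -0.26874783 -0.01424225] 0.4909741727072267
from [ 0.436  -0.2687 -0.0142] yaw -104.98 n 1 t 36.55
[{"dx":30.0,"dy":0.1,"dz":0.0,"ax":0.001,"ay":-0.001,"az":0.002,"fingers":1}]
```

View pics/w31.png

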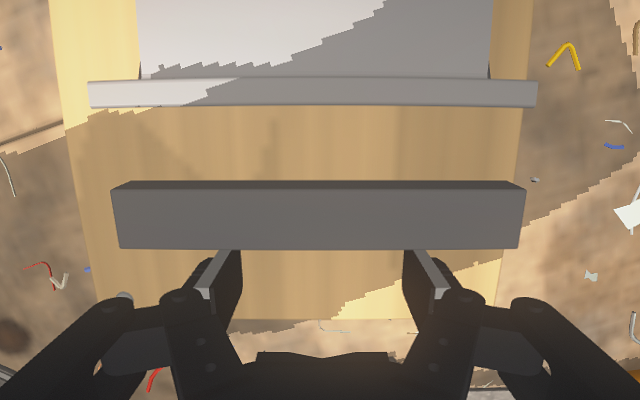

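Call:
{"method": "play_rows", "body": {
  "rows": [
    {"dx": 4, "dy": 0, "dz": 0, "ax": 0, "ay": 0, "az": 0, "fingers": 0.6},
    {"dx": 4, "dy": 0, "dz": 0, "ax": 0, "ay": 0, "az": 0, "fingers": 0.6},
    {"dx": 4, "dy": 0, "dz": 0, "ax": 0, "ay": 0, "az": 0, "fingers": 0.6},
    {"dx": 4, "dy": 0, "dz": 0, "ax": 0, "ay": 0, "az": 0, "fingers": 0.6},
    {"dx": 0, "dy": 0, "dz": 0, "ax": 0, "ay": 0, "az": 0, "fingers": 0.6}
  ]
}}

```text
t: 37.1
position: [0.4503, -0.2727, -0.0143]
tool_rot: [0.991, -0.131, -0.001, -0.0]
wrist_force: [-0.2, -0.6, -0.5]
opening: 0.0682
```

```bash
python3 - <<'E'
from h import *
d=np.array([np.cos(np.radians(-15.1)),np.sin(np.radians(-15.1)),0])
p=get_obs()['position']; print(p,p@d)
plan(p+d*.03,-105.1,1)
look("w32")
E
```

```text
[ 0.45028477 -0.27265671 -0.01428939] 0.5057659219096193
from [ 0.4503 -0.2727 -0.0143] yaw -105.04 n 1 t 37.1
[{"dx":30.0,"dy":0.0,"dz":-0.1,"ax":-0.000,"ay":0.002,"az":0.001,"fingers":1}]
```

View pics/w32.png

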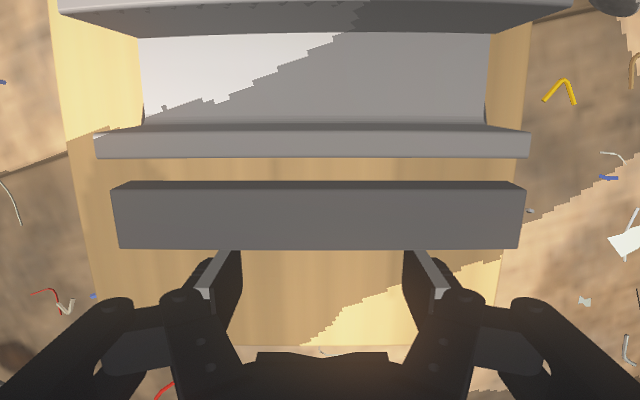

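Call:
{"method": "play_rows", "body": {
  "rows": [
    {"dx": 4, "dy": 0, "dz": 0, "ax": 0, "ay": 0, "az": 0, "fingers": 0.6},
    {"dx": 4, "dy": 0, "dz": 0, "ax": 0, "ay": 0, "az": 0, "fingers": 0.6},
    {"dx": 3, "dy": 0, "dz": 0, "ax": 0, "ay": 0, "az": 0, "fingers": 0.6},
    {"dx": 0, "dy": 0, "dz": 0, "ax": 0, "ay": 0, "az": 0, "fingers": 0.6}
  ]
}}

```text
t: 37.55
position: [0.4601, -0.2753, -0.0144]
tool_rot: [0.991, -0.131, -0.002, -0.001]
wrist_force: [0.5, -0.2, 0.1]
opening: 0.0687
```

Call:
{"method": "play_rows", "body": {
  "rows": [
    {"dx": 2, "dy": 0, "dz": 0, "ax": 0, "ay": 0, "az": 0, "fingers": 0.6}
  ]
}}

```text
t: 37.65
position: [0.4617, -0.2758, -0.0144]
tool_rot: [0.991, -0.131, -0.002, -0.001]
wrist_force: [-6.1, 1.0, 4.6]
opening: 0.0683
```

Call:
{"method": "play_rows", "body": {
  "rows": [
    {"dx": 2, "dy": 0, "dz": 0, "ax": 0, "ay": 0, "az": 0, "fingers": 0.6}
  ]
}}

```text
t: 37.75
position: [0.4633, -0.2762, -0.0145]
tool_rot: [0.991, -0.131, -0.002, -0.001]
wrist_force: [-7.3, 2.4, 5.1]
opening: 0.0688
```

```bash
python3 - <<'E'
from h import *
d=np.array([np.cos(np.radians(-15.1)),np.sin(np.radians(-15.1)),0])
p=get_obs()['position']; print(p,p@d,get_obs()['wrist_force'])
E
```

```text
[ 0.46329654 -0.27623511 -0.01447477] 0.5192606239133786 [-7.32312222  2.4251007   5.11422881]
```

Call:
{"method": "play_rows", "body": {
  "rows": [
    {"dx": 2, "dy": 0, "dz": 0, "ax": 0, "ay": 0.001, "az": 0, "fingers": 0.6}
  ]
}}

```text
t: 37.85
position: [0.4648, -0.2766, -0.0145]
tool_rot: [0.991, -0.132, -0.002, -0.001]
wrist_force: [-6.7, 3.0, 5.3]
opening: 0.0684
```

Call:
{"method": "play_rows", "body": {
  "rows": [
    {"dx": 2, "dy": 0, "dz": 0, "ax": 0, "ay": 0.001, "az": 0, "fingers": 0.6}
  ]
}}

```text
t: 37.95
position: [0.4653, -0.2768, -0.0147]
tool_rot: [0.991, -0.132, -0.003, -0.002]
wrist_force: [-16.8, 4.4, 13.3]
opening: 0.068
```

Call:
{"method": "play_rows", "body": {
  "rows": [
    {"dx": 2, "dy": 0, "dz": 0, "ax": 0, "ay": 0.001, "az": 0, "fingers": 0.6}
  ]
}}

```text
t: 38.05
position: [0.4652, -0.2767, -0.0149]
tool_rot: [0.991, -0.132, -0.004, -0.002]
wrist_force: [-16.4, 5.5, 15.4]
opening: 0.0685
```

Call:
{"method": "play_rows", "body": {
  "rows": [
    {"dx": 2, "dy": 0, "dz": 0, "ax": 0, "ay": 0.001, "az": 0, "fingers": 0.6}
  ]
}}

```text
t: 38.15
position: [0.4651, -0.2766, -0.0151]
tool_rot: [0.991, -0.132, -0.005, -0.003]
wrist_force: [-14.3, 4.7, 13.3]
opening: 0.0685
```

Call:
{"method": "play_rows", "body": {
  "rows": [
    {"dx": 4, "dy": 0, "dz": 0, "ax": 0, "ay": 0.004, "az": 0, "fingers": 0.6}
  ]
}}

```text
t: 38.25
position: [0.4652, -0.2765, -0.0156]
tool_rot: [0.991, -0.132, -0.006, -0.004]
wrist_force: [-30.7, 10.5, 22.4]
opening: 0.0682
```

Call:
{"method": "play_rows", "body": {
  "rows": [
    {"dx": -8, "dy": 0, "dz": 0, "ax": 0, "ay": 0.006, "az": 0, "fingers": 0.6},
    {"dx": -15, "dy": 0, "dz": -8, "ax": 0, "ay": 0.005, "az": 0, "fingers": 0.6},
    {"dx": -5, "dy": 0, "dz": -45, "ax": 0, "ay": 0, "az": 0, "fingers": 0.6},
    {"dx": 10, "dy": 0, "dz": -45, "ax": 0, "ay": 0, "az": 0, "fingers": 0.6},
    {"dx": 20, "dy": 0, "dz": -45, "ax": 0, "ay": 0, "az": 0, "fingers": 0.6},
    {"dx": 20, "dy": 0, "dz": -45, "ax": 0, "ay": 0, "az": 0, "fingers": 0.6},
    {"dx": 0, "dy": 0, "dz": 0, "ax": 0, "ay": 0, "az": 0, "fingers": 0.6}
  ]
}}

```text
t: 38.95
position: [0.4864, -0.2838, 0.179]
tool_rot: [0.991, -0.133, -0.0, -0.003]
wrist_force: [0.6, -0.4, -0.4]
opening: 0.0683
```

```bash
cat > chk.py <<'E'
from h import *
import sys
nm=sys.argv[1]
a,b=pair(nm+"a",[(.588,-.3078,-15),(.530,-.2914,-15)])
c,=pair(nm+"n",[(.558,-.3,-15)],.018,"narrow","narrow_channel")
e,=pair(nm+"b",[(.489,-.282,-15)],.012,"bar","flat_bar")
def rel(p,q):
    d=np.array([np.cos(q[2]),np.sin(q[2])]); n=np.array([-d[1],d[0]]); v=p[:2]-q[:2]; return (v@d*1000).round(1),(v@n*1000).round(1)
print("b in a",rel(b,a),"n in a",rel(c,a),"n in b",rel(c,b),"bar in b",rel(e,b),np.degrees([a[2],b[2],c[2],e[2]]).round(1))
E
python3 chk.py w33
```

```text
w33a wide [ 0.5882 -0.3077] -15.21 0.65 d 16.6
w33a wide [ 0.5292 -0.2917] -15.33 0.643 d 15.0
w33n narrow [ 0.5585 -0.3005] -14.52 0.968 d 1.6
w33b bar [ 0.487  -0.2825] -14.52 0.744 d 3.4
b in a (np.float64(-61.1), np.float64(-0.0)) n in a (np.float64(-30.5), np.float64(-0.9)) n in b (np.float64(30.6), np.float64(-0.8)) bar in b (np.float64(-43.1), np.float64(-2.3)) [-15.2 -15.3 -14.5 -14.5]
```

View pics/w33bf.png

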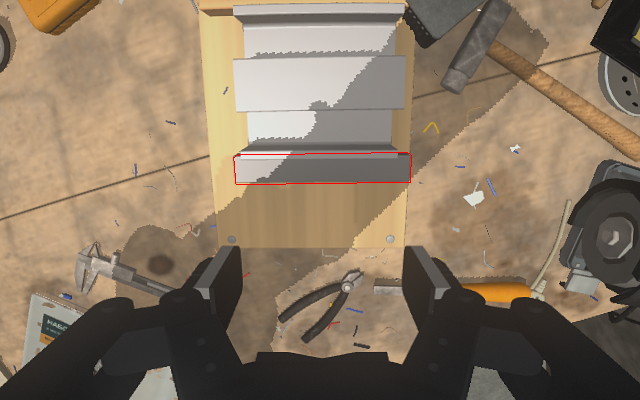

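```bash
python3 - <<'E'
from h import *
im=snapshot("scene"); cv2.imwrite("pics/s9.png",cv2.resize(im[225:375,370:570],None,fx=4,fy=4,interpolation=cv2.INTER_CUBIC))
im=cv2.imread("pics/w33b.png"); cv2.imwrite("pics/w33z.png",cv2.resize(im[0:200,200:420],None,fx=3,fy=3,interpolation=cv2.INTER_CUBIC))
E
```

```text
(no output)
```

View pics/s9.png

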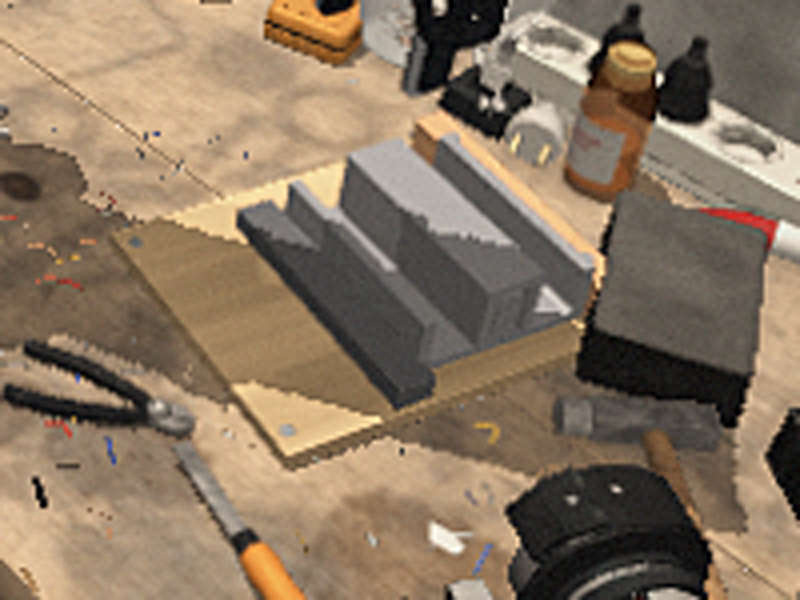

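View pics/w33z.png

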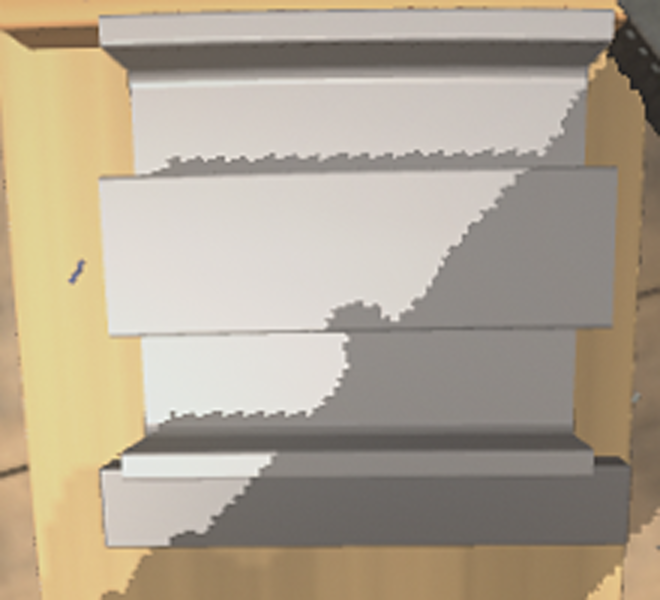

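The pack shows seated, level and tight, with the bar flush. The gripper is clear of everything, so I'm handing in.

Call:
{"method": "play_rows", "body": {
  "rows": [
    {"dx": 0, "dy": 0, "dz": -20, "ax": 0, "ay": 0, "az": 0, "fingers": 0.6},
    {"dx": 0, "dy": 0, "dz": 0, "ax": 0, "ay": 0, "az": 0, "fingers": 0.6}
  ]
}}

```text
t: 39.5
position: [0.4804, -0.2818, 0.192]
tool_rot: [0.991, -0.135, -0.006, -0.005]
wrist_force: [1.2, -0.6, -0.2]
opening: 0.0685
```

```bash
python3 -c "
from h import *
print(get_obs()['t']); print(sign_off())"
```

```text
39.5
the job is handed in; nothing more can be done
None
```

The pack is assembled on the board and handed in at 39.5 s, but one force reading went over the limit and may have failed the job. At about 5.9 s, I was feeling for the true fingertip height inside channel b after a first grasp closed above its legs. The wrist force briefly read 136 N in z, against the 120 N limit. I had sent those steps in one batch instead of checking after each. The contact showed the shut fingertips sit about 26 mm behind the stated TCP, and I used that for every later grasp.

I set channel b down beside a, then pushed both to the fence with two spread fingers until the force rose. I lowered the narrow channel over the joint, then laid the bar and pushed it flush the same way.

**Last checks (wrist camera fits):**

| Check | Measured | Target |
|---|---|---|
| Channel b to a, centre to centre | 60.1 mm in a good fit before the narrow went on; 61.1 mm in the final, poor fit (a and b partly hidden) | under 63.5 mm |
| Channel b ends vs a | 0.0 mm (0.4 mm in the good fit) | within 6 mm |
| Narrow channel to a and b | 30.5 and 30.6 mm | 23–37 mm |
| Narrow channel ends vs a | −0.9 mm | within 6 mm |
| Bar from channel b | 43.1 mm across, −2.3 mm off centre | 39.5–45.5 mm; within 25 mm |
| Angles between pieces | within 0.8° | within 3° |

- **Seating:** the pictures show the narrow channel down in both hollows, the bar flat, and no visible gaps. I did not measure the fence gap or the seating depth separately.
- **Bystanders:** I saw no movement of the tools, though I did not measure them at the end.

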